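# Sort salvaged parts by colour and tip off the rest

## Task

Sort the salvaged parts that lie on the tipping tray and beside it by colour: with the tray left level, pick every black relay out into the red rectangular bin and every silver heatsink into the round steel bowl, leaving the brass spacers on the tray. Then lift the tray's handle and tip the brass spacers off into the green catch bin, and bring the empty tray back down level on its rest. Leave the other things on the bench where they are.

Things in the scene. Friction and masses are not known exactly. Their poses are not given: they have to be found in the camera images.
- station: Fixed dark steel tipping station. Origin: underside of its base, on the bench; its +y points from the tray to the catch bin, +x across. In its frame: level blue painted tray over x -99..99, y -132..65 mm, floor top at z 82, side and back walls 4 mm thick rising to z 102, open (no wall) at the y = 65 end, where parts slide off. The tray's hinge line runs along x at y 50, z 78.
- catch (a point): Centre of the inner floor of the green catch bin fixed to the station below the tray's open end; axes as the station's. Inside 194 mm (x) by 116 mm (y); floor 10 mm above the bench, side walls to 76 mm and far (+y) wall to 106 mm above the bench.
- tray (a joint): Tilt of the blue tray about its hinge (rad): 0 level on its rest, grows to a stop at 1.0 as the handle end is lifted and the open end dips towards the catch bin. The hinge is stiff: the tray stays where it is left and must be brought back down.
- tray_handle (a point): Middle of the tray's steel handle bar: 10 mm round, 100 mm long along the station's x, standing 38 mm clear of the tray's back wall; 218 mm from the hinge line, 94 mm above the bench when the tray is level. Its axes turn with the tray.
- bin: Loose red plastic rectangular bin for relays, 150 (its x) x 115 (its y) x 45 mm high, walls and floor 4 mm, standing on the bench left or right of the station. Origin: centre of underside.
- bowl: Loose round steel bowl for heatsinks, 140 mm across the rim, 124 mm at the foot, 45 mm high, wall and floor 4 mm, standing on the other side of the station. Origin: centre of underside.
- relay1: Black plastic relay, an oblong block 30 (its x) x 14 (its y) x 18 mm high, lying on the tray or on the bench beside the station at the start. Origin: centre of underside. May be absent.
- relay2: Black plastic relay, an oblong block 30 (its x) x 14 (its y) x 18 mm high, lying on the tray or on the bench beside the station at the start. Origin: centre of underside. May be absent.
- relay3: Black plastic relay, an oblong block 30 (its x) x 14 (its y) x 18 mm high, lying on the tray or on the bench beside the station at the start. Origin: centre of underside. May be absent.
- relay4: Black plastic relay, an oblong block 30 (its x) x 14 (its y) x 18 mm high, lying on the tray or on the bench beside the station at the start. Origin: centre of underside. May be absent.
- heatsink1: Silver aluminium finned heatsink, 22 x 22 x 18 mm high, lying on the tray or on the bench beside the station at the start; grips like a solid block. Origin: centre of underside. May be absent.
- heatsink2: Silver aluminium finned heatsink, 22 x 22 x 18 mm high, lying on the tray or on the bench beside the station at the start; grips like a solid block. Origin: centre of underside. May be absent.
- heatsink3: Silver aluminium finned heatsink, 22 x 22 x 18 mm high, lying on the tray or on the bench beside the station at the start; grips like a solid block. Origin: centre of underside. May be absent.
- heatsink4: Silver aluminium finned heatsink, 22 x 22 x 18 mm high, lying on the tray or on the bench beside the station at the start; grips like a solid block. Origin: centre of underside. May be absent.
- spacer1: Brass hexagonal spacer, 18 mm across flats (flats face its x), 14 mm high, standing on the tray at the start. Origin: centre of underside. May be absent.
- spacer2: Brass hexagonal spacer, 18 mm across flats (flats face its x), 14 mm high, standing on the tray at the start. Origin: centre of underside. May be absent.
- spacer3: Brass hexagonal spacer, 18 mm across flats (flats face its x), 14 mm high, standing on the tray at the start. Origin: centre of underside. May be absent.
- tape: Roll of paper tape, 66 mm across, 20 mm high: bystander, leave alone.
- spray: Spray can, 52 mm across, 170 mm high: bystander, leave alone.
- spray2: Spray can, 52 mm across, 190 mm high: bystander, leave alone.
- spool: Solder spool, 50 mm across, 40 mm high: bystander, leave alone.
- driver: Screwdriver lying on the bench, 170 mm long: bystander, leave alone.

How it is judged:
By the outcome, as a careful person would: the job done as asked, in the order asked, and still so for the second after the job is handed in, with the robot touching nothing.
Of relay1, relay2, relay3, relay4 only 3 to 4 are there at a start; the rules pass over those that are not, and their reading is None.
Of heatsink1, heatsink2, heatsink3, heatsink4 only 3 to 4 are there at a start; the rules pass over those that are not, and their reading is None.
Of spacer1, spacer2, spacer3 only 2 to 3 are there at a start; the rules pass over those that are not, and their reading is None.
At some moment in a run one of bin, bowl may be knocked a few centimetres aside while the robot is not near it.
Once in a run the grip may slacken for a moment while it holds something.
It also fails if it takes over 208 s, if anything falls off the work surface, if the arm or the gripper's body presses on something with over 40 N, if the wrist force passes 120 N, or if a joint passes its speed limit or range.

## Robot

A 7-joint arm with a two-finger parallel gripper is mounted at the origin on the work surface. World frame = base frame: x ahead of the robot, y to its left, z up, the work surface at z = 0. Lengths are in m, angles in rad, forces in N, time in s.
With the tool pointing down it reaches from about 0.4 to 0.9 m from the base axis. Payload 5.6 kg.
Tool frame: the origin (TCP) lies midway between the tips of the shut fingers; the grasp point (between the pads) lies 19 mm behind it (arm.tcp_to_grasp is the distance from the TCP to the grasp point, in m); y points along the fingers, z is the direction in which the jaws open and shut, and the axes are right-handed (so a half turn about y gives the same grasp; the last joint's range is limited). The gripper opens to 92 mm and grips with 3 to 60 N. Pads are 20 mm wide; open, the fingers measure 128 mm over their backs; the gripper's body (75 mm by 189 mm) begins 69 mm behind the grasp point.
Start: joints at [-1.318, 0.468, -0.012, 1.603, 0.006, 1.071, -0.056], TCP at [0.19, 0.622, 0.215] pointing down, gripper open.
Joint ranges: [-2.53, 2.53], [-0.31, 2.02], [-1.57, 1.55], [0.28, 2.44], [-1.29, 4.43], [0.15, 1.84], [-2.92, 2.92]. Speed limits (rad/s): [2.57, 2.57, 3.14, 3.14, 3.14, 3.14, 3.14].

## Interface

Orientations are given as a unit quaternion [x, y, z, w].
In Python, from workcell import arm, eyes, order gives the robot as it stands.
- The arm moves only by the shell command python3 -m pendant 'ROWS' [FORCE]. ROWS is JSON, a list of rows, each an object of numbers: "claw": the finger opening in mm, from 0 to 91.9; "tx", "ty", "tz": the shift along the tool's x, y, z in mm; "ax", "ay", "az": the turn, a rotation vector about the tool's x, y, z in degrees. In form: [{"claw": .., "tx": .., "ty": .., "tz": .., "ax": .., "ay": .., "az": ..}, ...]. A call has 1 to 10 rows; each row shifts and turns the commanded pose from where the row before left it, along the tool's axes as they then stand; what a row does not reach is not made up. A row lasts 1/12 s, in which the tool goes at most 41.7 mm and 7.16 degrees, less where a joint would pass 70% of its speed; a pose out of reach is approached as far as the arm can. A call with a gripper value outside its range is refused whole. The fingers move at their own pace and stop on an object; FORCE is the grip in N (left out, the last holds). Time passes only in rows, so rows that do not move let the fingers close. It gives the time, the measured TCP pose, the force and the opening at its end, in the units of the state.
- arm.read_state(): the state, without advancing time (a new reading comes with each control period).
- eyes.grab_frame(name): name is "scene" or "side" or "wrist"; returns the picture (400x640x3 uint8, red, green, blue); there is no depth.
- eyes.camera_model(name): a dict with "vertical_fov" (degrees; the focal length in pixels is half the picture's height over the tangent of half this angle, whatever the lens; pixels are square), "cx", "cy" (the principal point, pixels), "extrinsics" (4x4, takes a point from camera to world coordinates). Camera axes: x right, y up, looking along -z (the intrinsics and any distortion apply to the point x, -y, -z); pixel columns grow to the right and rows downward; lengths in m; the calibration is good to about 2 mm. The wrist camera is an equidistant fisheye: a pixel r from the principal point sees the ray r / f radians off the axis. A picture is of the moment at which its call begins: read the wrist's pose just before it. camera_model takes no time and is no camera call; for the wrist camera it gives the pose at the moment of the call.
- order.job_done(): hands the job in, once; it reports no verdict.
The state is a dict: "clock": time; "joint_positions": joint angles; "qd": joint speeds; "effort": joint torques, N m; "eef_pos": TCP position; "orientation": TCP orientation; "wrist_force": force on the tool from outside, world axes, zero at the start; "moment": the same for the moment, N m; "width": finger opening in m.
Only numpy, scipy, OpenCV 4.12 (cv2) and the standard library are available. Lean on these libraries where they do the work, as an engineer would, in place of code of your own. Each camera call takes 0.05 s, during which the arm holds its last target.

## Working session

There is one attempt and no reset: what is moved stays moved. The work goes in short steps, Python scripts to look and compute and a shell command to move; the robot and the scene stay as the last step left them, time stands still between calls to the robot, and variables do not carry over. Pictures are saved under pics/ and viewed, and the job is handed in when it is done.

```bash
ls; mkdir -p pics; python3 - <<'E'
from workcell import arm,eyes,order
import cv2
for n in ("scene","side","wrist"):
    m=eyes.camera_model(n); print(n,m)
    cv2.imwrite(f"pics/a_{n}.png",eyes.grab_frame(n)[:,:,::-1])
print(arm.read_state(), arm.tcp_to_grasp)
E
```

```text
pics
scene {'vertical_fov': 53.651543850368725, 'cx': 311.45499891780577, 'cy': 197.53067214072405, 'extrinsics': array([[ 0.87232948, -0.34504253,  0.3463913 ,  0.91253982],
       [ 0.48879837,  0.59977085, -0.63352275, -0.67102746],
       [ 0.01083689,  0.72195608,  0.69185402,  0.78109014],
       [ 0.        ,  0.        ,  0.        ,  1.        ]])}
side {'vertical_fov': 42.24087987703095, 'cx': 324.3161907258046, 'cy': 203.44012571509336, 'extrinsics': array([[ 0.91078479,  0.32415791, -0.25572   ,  0.22627846],
       [-0.41282384,  0.70462456, -0.57713144, -0.73643824],
       [-0.00689512,  0.63120985,  0.77558145,  1.04828643],
       [ 0.        ,  0.        ,  0.        ,  1.        ]])}
wrist {'vertical_fov': 65.70646984690485, 'cx': 318.5754232886824, 'cy': 198.5196619353212, 'extrinsics': array([[ 0.29082086, -0.92343579, -0.25037883,  0.11883025],
       [ 0.95677552,  0.28015088,  0.07807742,  0.64240887],
       [-0.00195563, -0.26226288,  0.96499449,  0.38362026],
       [ 0.        ,  0.        ,  0.        ,  1.        ]])}
{'clock': 0.15, 'joint_positions': array([-1.31800934,  0.46816838, -0.01163771,  1.60337295,  0.00597483,
        1.07141245, -0.05627847]), 'qd': array([ 1.29963448e-03, -3.15414057e-03,  1.41181259e-05, -2.05983726e-03,
        1.44789076e-03, -6.43023383e-05, -1.65144599e-04]), 'effort': array([ 6.13077937e-04, -5.20945466e+01, -1.22326944e-02, -2.43975931e+01,
       -5.65884076e-02,  1.52579293e-02,  1.17996869e-04]), 'eef_pos': array([0.18937656, 0.62134744, 0.2138796 ]), 'orientation': array([ 0.69985296, -0.10425075,  0.10415783, -0.69891971]), 'wrist_force': array([-0.14035571, -0.09829647,  0.25867289]), 'moment': array([-0.0662789 ,  0.02247985,  0.02059439]), 'width': 0.09179132169755583} 0.0187
```

View pics/a_scene.png

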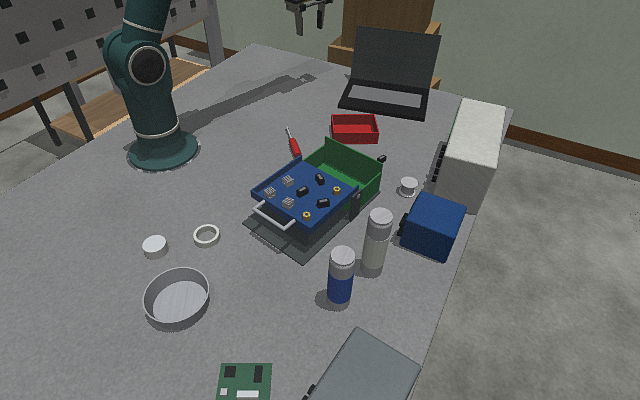

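View pics/a_side.png

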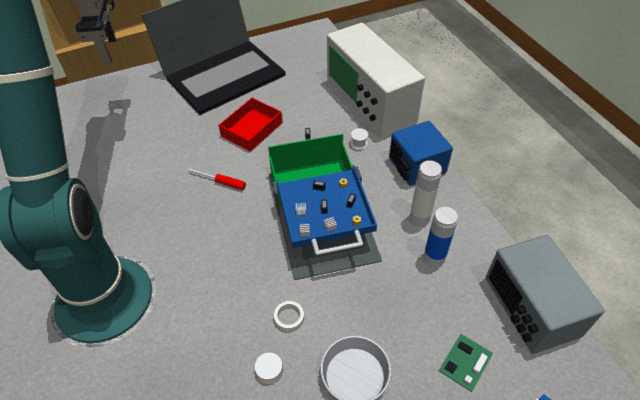

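View pics/a_wrist.png

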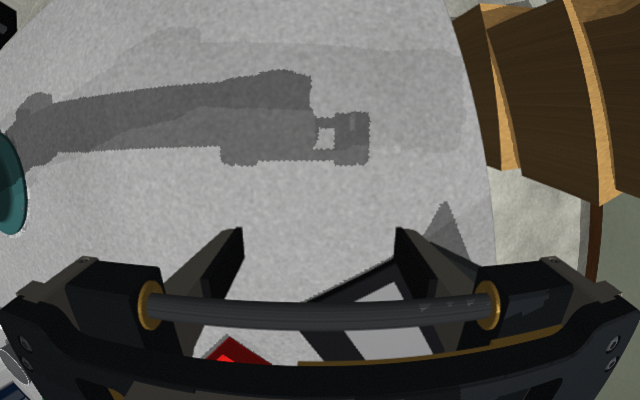

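```bash
python3 - <<'E'
import cv2
a=cv2.imread("pics/a_scene.png")[130:240,240:400]; b=cv2.imread("pics/a_side.png")[120:260,260:400]
cv2.imwrite("pics/b1.png",cv2.resize(a,None,fx=5,fy=5,interpolation=cv2.INTER_CUBIC)); cv2.imwrite("pics/b2.png",cv2.resize(b,None,fx=4.2,fy=4.2,interpolation=cv2.INTER_CUBIC))
E
```

```text
(no output)
```

View pics/b1.png

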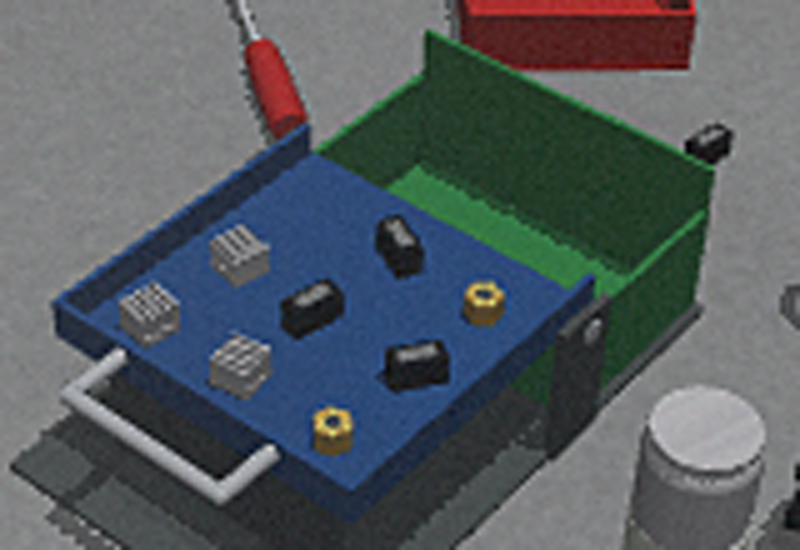

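View pics/b2.png

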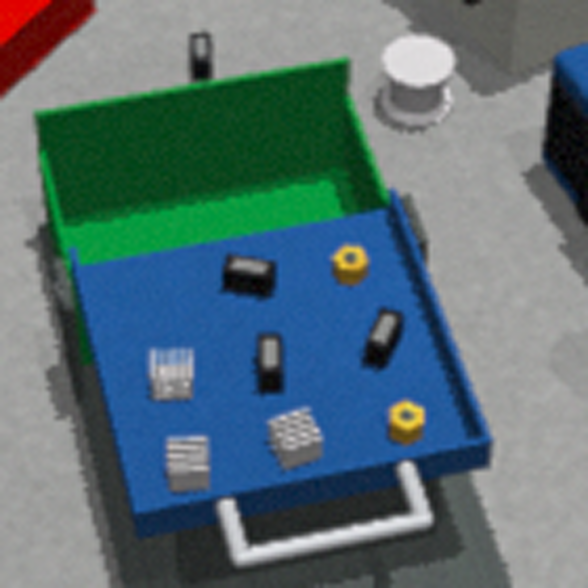

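```bash
cat > h.py <<'E'
from workcell import arm,eyes,order
import numpy as np, cv2
from scipy.spatial.transform import Rotation as R
def ray(n,u,v,m=None):
    m=m or eyes.camera_model(n); f=200/np.tan(np.radians(m["vertical_fov"]/2))
    x=(u-m["cx"])/f; y=(v-m["cy"])/f
    if n=="wrist":
        r=np.hypot(x,y); d=np.array([np.sin(r)*x/r,-np.sin(r)*y/r,-np.cos(r)])
    else: d=np.array([x,-y,-1.])
    E=m["extrinsics"]; return E[:3,3],E[:3,:3]@(d/np.linalg.norm(d))
def onz(n,u,v,z,m=None):
    o,d=ray(n,u,v,m); return o+d*(z-o[2])/d[2]
def proj(n,p,m=None):
    m=m or eyes.camera_model(n); f=200/np.tan(np.radians(m["vertical_fov"]/2))
    q=m["extrinsics"][:3,:3].T@(np.array(p)-m["extrinsics"][:3,3]); x,y,z=q[0],-q[1],-q[2]
    if n=="wrist":
        r=np.hypot(x,y); t=np.arctan2(r,z); x,y=x/r*t,y/r*t
    else: x,y=x/z,y/z
    return np.array([x*f+m["cx"],y*f+m["cy"]])
def kabsch(S,W):
    S=np.array(S);W=np.array(W); a,b=S-S.mean(0),W-W.mean(0)
    th=np.arctan2((a[:,0]*b[:,1]-a[:,1]*b[:,0]).sum(),(a*b).sum())
    c,s=np.cos(th),np.sin(th);M=np.array([[c,-s],[s,c]]); t=W.mean(0)-M@S.mean(0)
    return th,t,W-(S@M.T+t)
def cal(T=None):
    "tool state"
    s=arm.read_state(); return s
E
cat > loc.py <<'E'
from h import *
S=[];W=[]
pts=[("scene",55,303,-99,-132),("scene",310,125,-99,65),("scene",593,275,99,65),
("side",75,252,-99,65),("side",393,190,99,65),("side",490,440,99,-132),("side",135,515,-99,-132)]
for n,u,v,x,y in pts:
    if n=="scene": u,v=u/5+240,v/5+130
    else: u,v=u/4.2+260,v/4.2+120
    p=onz(n,u,v,.102); print(n,x,y,p.round(4)); S.append((x/1000,y/1000));W.append(p[:2])
th,t,r=kabsch(S,W); print("station",np.degrees(th),t); print(r.round(4))
E
python3 loc.py
```

```text
scene -99 -132 [ 0.428  -0.1032  0.102 ]
scene -99 65 [0.4657 0.0875 0.102 ]
scene 99 65 [0.6549 0.0519 0.102 ]
side -99 65 [0.4655 0.0827 0.102 ]
side 99 65 [0.6558 0.0495 0.102 ]
side 99 -132 [ 0.6208 -0.1392  0.102 ]
side -99 -132 [ 0.427  -0.1046  0.102 ]
station -10.63735364998382 [0.54858613 0.00571122]
[[ 0.0011  0.0026]
 [ 0.0024 -0.0004]
 [-0.003   0.0006]
 [ 0.0022 -0.0052]
 [-0.0021 -0.0018]
 [-0.0007  0.0031]
 [ 0.0001  0.0011]]
```

```bash
cat > det.py <<'E'
from h import *
c,s=np.cos(np.radians(-10.64)),np.sin(np.radians(-10.64));t=np.array([.5486,.0057])
def st(p): return np.array([[c,s],[-s,c]])@(p[:2]-t)*1000
if __name__=="__main__":
  for n in("scene","side"):
    im=cv2.imread(f"pics/a_{n}.png"); hsv=cv2.cvtColor(im,cv2.COLOR_BGR2HSV)
    roi=np.zeros(im.shape[:2],np.uint8)
    poly=[proj(n,[*(np.array([[c,-s],[s,c]])@np.array(q)/1000+t),.083]) for q in((-94,-127),(94,-127),(94,64),(-94,64))]
    cv2.fillPoly(roi,[np.int32(poly)],255)
    Sa,V=hsv[...,1],hsv[...,2]
    M={"relay":(V<70)&(Sa<130),"sink":(V>95)&(Sa<80),"brass":(hsv[...,0]>12)&(hsv[...,0]<35)&(Sa>100)&(V>80)}
    for k,m in M.items():
        m=(m&(roi>0)).astype(np.uint8)
        nn,l,stt,ce=cv2.connectedComponentsWithStats(m)
        for i in range(1,nn):
            if stt[i,4]>15:
                p=onz(n,*ce[i],.082+.010); print(n,k,stt[i,4],ce[i].round(1),p.round(4)[:2],"st",st(p).round(0))
    red=((hsv[...,0]<8)|(hsv[...,0]>172))&(Sa>150)&(V>60)
    nn,l,stt,ce=cv2.connectedComponentsWithStats(red.astype(np.uint8))
    for i in range(1,nn):
        if stt[i,4]>300: print(n,"red",stt[i],ce[i],onz(n,*ce[i],.02))
  for nm,n,u,v,z in(("bowl","side",355,372,.022),("bowl","scene",177,299,.022),("benchrelay","side",307.5,133,.01),("benchrelay","scene",382,158.5,.009),("spool","side",359,140,.02),("tape","side",289,316,.01),("white","side",268,368,.02),("can1","side",446,216,.17),("can2","side",430,168,.19)):
    p=onz(n,u,v,z);print(nm,n,p.round(4),"st",st(p).round())
E
python3 det.py
```

```text
scene relay 66 [319.3 179.6] [0.552  0.0303] st [-1. 25.]
scene relay 82 [301.8 192. ] [ 0.5362 -0.0346] st [ -5. -42.]
scene relay 169 [321.5 216.1] [ 0.62   -0.0842] st [ 87. -75.]
scene relay 35 [257.7 197.3] [ 0.4499 -0.1067] st [ -76. -129.]
scene relay 83 [322.8 203.7] [ 0.6027 -0.0451] st [ 63. -40.]
scene relay 114 [277.5 209.9] [ 0.5171 -0.1191] st [  -8. -128.]
scene sink 41 [287.4 178.6] [ 0.4768 -0.0085] st [-68. -27.]
scene sink 46 [269.3 190.1] [ 0.4603 -0.0698] st [-73. -91.]
scene sink 55 [287.7 200.5] [ 0.5212 -0.0789] st [-11. -88.]
scene brass 36 [336.3 190.4] [0.6099 0.0148] st [59. 20.]
scene brass 43 [306.2 215.9] [ 0.5877 -0.1019] st [ 58. -99.]
scene red [ 332  114   47   30 1103] [354.69900272 128.29374433] [0.49251039 0.39716649 0.02      ]
side relay 50 [318.6 185.9] [0.5518 0.0316] st [-2. 26.]
side relay 34 [350.8 201. ] [ 0.6021 -0.0445] st [ 62. -39.]
side relay 26 [323.6 209.2] [ 0.5329 -0.0401] st [ -7. -48.]
side sink 21 [319.2 182.8] [0.5573 0.0402] st [ 2. 35.]
side sink 21 [351.1 197.7] [ 0.6074 -0.0356] st [ 65. -30.]
side sink 18 [324.  203.5] [
[... 330 characters left out ...]
 -128.]
side brass 49 [343.  182.7] [0.6105 0.0158] st [59. 21.]
side brass 58 [356.2 220.2] [ 0.5881 -0.1014] st [ 59. -98.]
side red [ 219   98   63   53 2020] [250.39356436 123.71930693] [0.49282724 0.39378854 0.02      ]
bowl side [ 0.4398 -0.3984  0.022 ] st [ -32. -417.]
bowl scene [ 0.4347 -0.4009  0.022 ] st [ -37. -421.]
benchrelay side [0.6332 0.2972 0.01  ] st [ 29. 302.]
benchrelay scene [0.6319 0.3023 0.009 ] st [ 27. 307.]
spool side [0.7509 0.1993 0.02  ] st [163. 228.]
tape side [ 0.3664 -0.2219  0.01  ] st [-137. -257.]
white side [ 0.2828 -0.3168  0.02  ] st [-202. -366.]
can1 side [ 0.7382 -0.2233  0.17  ] st [ 229. -190.]
can2 side [ 0.7688 -0.1035  0.19  ] st [237. -67.]
```

```bash
cat > plan.py <<'E'
import sys
from h import *
# plan.py x y z jawdeg(world yaw of jaw axis, optional; 'k' keep)
def plan(x,y,z,jaw=None,tilt=0):
    s=arm.read_state(); q=R.from_quat(s["orientation"]); M=q.as_matrix()
    d=M.T@(np.array([x,y,z])-s["eef_pos"])*1000
    yaw=np.degrees(np.arctan2(M[1,2],M[0,2]))
    print("clk %.2f"%s["clock"],"pos",s["eef_pos"].round(4),"jawyaw %.1f"%yaw,"down",M[:,1].round(3),"w %.4f"%s["width"],"q7 %.2f"%s["joint_positions"][6],"F",s["wrist_force"].round(1))
    print("shift tx,ty,tz",d.round(1), "(|d|/40=%.1f)"%(np.linalg.norm(d)/40))
    if jaw is not None:
        e=(jaw-yaw+90)%180-90   # world yaw about +z
        # full orientation correction incl. levelling
        T=R.from_euler('z',e,degrees=True).as_matrix()@M
        zz=np.array([np.cos(np.radians(yaw+e)),np.sin(np.radians(yaw+e)),0]); yy=np.array([0,0,-1.]); xx=np.cross(yy,zz)
        rv=(q.inv()*R.from_matrix(np.c_[xx,yy,zz])).as_rotvec(degrees=True)
        print("turn ax,ay,az",rv.round(2)," after turn, shift:",(np.c_[xx,yy,zz].T@(np.array([x,y,z])-s["eef_pos"])*1000).round(1))
if __name__=="__main__":
    a=[float(v) for v in sys.argv[1:]]; plan(*a)
E
python3 - <<'E'
from h import *
for u,v in((340,106),(425,118),(356,28),(440,37)): print(onz("scene",u,v,0).round(3),onz("scene",u,v,.2).round(3))
for u,v in((200,108),(285,72),(146,14),(235,0)): print(onz("side",u,v,0).round(3))
E
python3 plan.py 0.50 0.33 0.33 0
```

```text
[0.371 0.533 0.   ] [0.51  0.225 0.2  ]
[0.675 0.614 0.   ] [0.736 0.285 0.2  ]
[0.101 1.267 0.   ] [0.309 0.771 0.2  ]
[0.512 1.376 0.   ] [0.614 0.852 0.2  ]
[0.381 0.549 0.   ]
[0.685 0.606 0.   ]
[0.344 1.153 0.   ]
[0.676 1.106 0.   ]
clk 0.15 pos [0.1894 0.6213 0.2139] jawyaw 73.1 down [-0.    -0.001 -1.   ] w 0.0918 q7 -0.06 F [-0.1 -0.1  0.3]
shift tx,ty,tz [ 382.1 -115.8 -188.3] (|d|/40=11.0)
turn ax,ay,az [6.000e-02 7.305e+01 5.000e-02]  after turn, shift: [ 291.3 -116.1  310.6]
```

```bash
python3 -m pendant '[{"ty":-38},{"ty":-38},{"ty":-38},{"tx":30,"tz":-26},{"tx":30,"tz":-26},{"tx":30,"tz":-26},{"tx":30,"tz":-26},{"tx":30,"tz":-26},{"tx":30,"tz":-26},{"tx":30,"tz":-26}]'; python3 -m pendant '[{"tx":30},{"tx":30},{"tx":30},{"tx":30},{"claw":91},{"claw":91}]'
python3 - <<'E'
from h import *
cv2.imwrite("pics/c1.png",eyes.grab_frame("wrist")[:,:,::-1])
E
python3 plan.py 0.632 0.30 0.1 80
```

```text
clk 0.20 pos [0.1894 0.6214 0.214 ] jawyaw 73.0 down [-0.    -0.001 -1.   ] w 0.0921 q7 -0.06 F [ 0.7  0.6 -0.2]
shift tx,ty,tz [ 517.   114.2 -178.3] (|d|/40=14.0)
turn ax,ay,az [ 0.06 -6.95  0.  ]  after turn, shift: [ 491.7  114.  -239.7]invalid input at $[0]: expected keys claw, tx, ty, tz, ax, ay, az
invalid input at $[0]: expected keys claw, tx, ty, tz, ax, ay, az
```

View pics/c1.png

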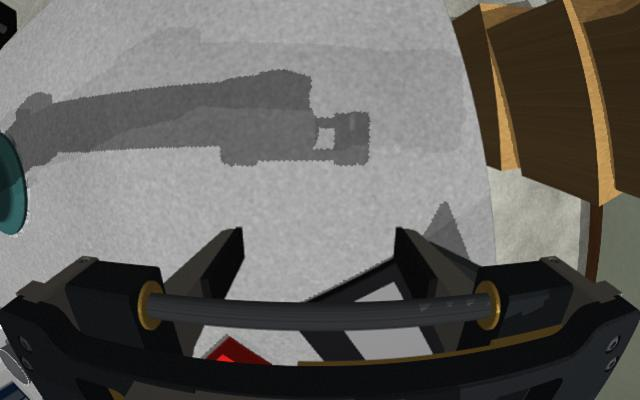

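```bash
python3 -m pendant '[{"claw":60,"tx":0,"ty":-38,"tz":0,"ax":0,"ay":0,"az":0},{"claw":60,"tx":0,"ty":-38,"tz":0,"ax":0,"ay":0,"az":0},{"claw":60,"tx":30,"ty":-10,"tz":-20,"ax":0,"ay":0,"az":0},{"claw":60,"tx":35,"ty":0,"tz":-20,"ax":0,"ay":0,"az":0},{"claw":60,"tx":35,"ty":0,"tz":-20,"ax":0,"ay":0,"az":0},{"claw":60,"tx":35,"ty":0,"tz":-20,"ax":0,"ay":0,"az":0},{"claw":60,"tx":35,"ty":0,"tz":-20,"ax":0,"ay":0,"az":0},{"claw":60,"tx":35,"ty":0,"tz":-20,"ax":0,"ay":0,"az":0},{"claw":60,"tx":35,"ty":0,"tz":-20,"ax":0,"ay":0,"az":0},{"claw":60,"tx":35,"ty":0,"tz":-20,"ax":0,"ay":0,"az":0}]' 20; python3 -m pendant '[{"claw":60,"tx":35,"ty":0,"tz":-20,"ax":0,"ay":0,"az":0},{"claw":60,"tx":35,"ty":0,"tz":0,"ax":0,"ay":0,"az":0},{"claw":60,"tx":30,"ty":0,"tz":0,"ax":0,"ay":0,"az":0},{"claw":60,"tx":0,"ty":0,"tz":0,"ax":0,"ay":0,"az":0},{"claw":60,"tx":0,"ty":0,"tz":0,"ax":0,"ay":0,"az":0}]'
python3 - <<'E'
from h import *
print(eyes.camera_model("wrist")["extrinsics"].tolist())
cv2.imwrite("pics/c1.png",eyes.grab_frame("wrist")[:,:,::-1])
E
python3 plan.py 0.632 0.30 0.1 80
```

```text
clock: 1.03
eef_pos: [0.4069, 0.3868, 0.3007]
orientation: [-0.699, 0.104, -0.104, 0.699]
wrist_force: [0.6, -0.5, -0.2]
width: 0.06
clock: 1.45
eef_pos: [0.497, 0.3389, 0.3]
orientation: [0.7, -0.106, 0.105, -0.699]
wrist_force: [0.3, 0.0, 0.4]
width: 0.0604
[[0.2941771879509799, -0.9224598282479222, -0.2500552886024701, 0.4264813871922324], [0.9557499086665027, 0.2835532514012528, 0.07835601893758296, 0.3601507291229176], [-0.0013762896580446755, -0.2620408725534791, 0.9650557947280486, 0.4699145783252914], [0.0, 0.0, 0.0, 1.0]]
clk 1.50 pos [0.4955 0.3401 0.3001] jawyaw 73.0 down [-0.001 -0.    -1.   ] w 0.0599 q7 0.67 F [-0.6  0.7 -0.4]
shift tx,ty,tz [142.5 200.    1.6] (|d|/40=6.1)
turn ax,ay,az [ 0.03 -6.99 -0.05]  after turn, shift: [141.4 200.1 -15.8]
```

View pics/c1.png

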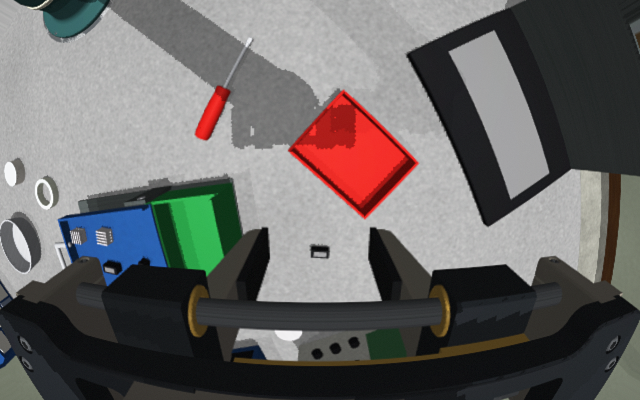

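```bash
cat > wr.py <<'E'
from h import *
def pts2w(P,z,m): return np.array([onz("wrist",u,v,z,m) for u,v in P])
def rect(mask,z,m,mina=30):
    out=[]
    cs,_=cv2.findContours(mask.astype(np.uint8),cv2.RETR_EXTERNAL,cv2.CHAIN_APPROX_NONE)
    for c in cs:
        if cv2.contourArea(c)<mina: continue
        W=pts2w(c[:,0,:].astype(float),z,m)[:,:2]*1000
        (cx,cy),(w,h),a=cv2.minAreaRect(W.astype(np.float32))
        if w<h: w,h,a=h,w,a+90
        a=(a+90)%180-90
        out.append((c[:,0].mean(0),cx,cy,w,h,a,cv2.contourArea(c)))
    return out
E
python3 - <<'E'
from wr import *
im=cv2.imread("pics/c1.png"); m=eyes.camera_model("wrist")
g=cv2.cvtColor(im,cv2.COLOR_BGR2GRAY)
mk=(g<90); mk[:235]=0; mk[270:]=0; mk[:,:290]=0; mk[:,345:]=0
for z in (.018,.009,0): print(rect(mk,z,m))
hsv=cv2.cvtColor(im,cv2.COLOR_BGR2HSV)
red=((hsv[...,0]<8)|(hsv[...,0]>172))&(hsv[...,1]>150)&(hsv[...,2]>40)
red[:,:270]=0
print(rect(red,.045,m)); 
E
```

```text
[(array([319.33962264, 251.32075472]), 625.7234497070312, 301.0596618652344, 27.402769088745117, 21.29005241394043, 73.05895233154297, 189.5)]
[(array([319.33962264, 251.32075472]), 629.7189331054688, 299.8634033203125, 27.948402404785156, 21.713970184326172, 73.05901336669922, 189.5)]
[(array([319.33962264, 251.32075472]), 633.7144165039062, 298.66705322265625, 28.49399757385254, 22.137842178344727, 73.05892944335938, 189.5)]
[(array([352.63333333, 154.53703704]), 490.62518310546875, 392.7305908203125, 149.15550231933594, 113.87715148925781, 30.81278419494629, 8353.0)]
```

```bash
python3 - <<'E'
from det import *
for n,u,v in(("scene",240+431/5,130+33/5),("scene",240+712/5,130+170/5),("side",260+38/4.2,120+113/4.2),("side",260+350/4.2,120+60/4.2)): 
  p=onz(n,u,v,.106);print(p,st(p))
E
python3 plan.py 0.631 0.30 0.06 73
```

```text
[0.48550354 0.19479134 0.106     ] [-96.92498424 174.19025701]
[0.6772065  0.15799527 0.106     ] [ 98.27590896 173.42239945]
[0.48509337 0.19545665 0.106     ] [-97.45093821 174.76839719]
[0.67930523 0.15754812 0.106     ] [100.42111111 173.37043337]
clk 1.50 pos [0.4955 0.3401 0.3001] jawyaw 73.0 down [-0.001 -0.    -1.   ] w 0.0599 q7 0.67 F [-0.6  0.7 -0.4]
shift tx,ty,tz [141.5 240.    1.4] (|d|/40=7.0)
turn ax,ay,az [ 0.04  0.01 -0.05]  after turn, shift: [141.3 240.1   1.2]
```

```bash
python3 -m pendant '[{"claw":60,"tx":35,"ty":10,"tz":0,"ax":0,"ay":0,"az":0},{"claw":60,"tx":35,"ty":10,"tz":0,"ax":0,"ay":0,"az":0},{"claw":60,"tx":35,"ty":20,"tz":0,"ax":0,"ay":0,"az":0},{"claw":60,"tx":36,"ty":20,"tz":1,"ax":0,"ay":0,"az":0},{"claw":60,"tx":0,"ty":40,"tz":0,"ax":0,"ay":0,"az":0},{"claw":60,"tx":0,"ty":40,"tz":0,"ax":0,"ay":0,"az":0},{"claw":60,"tx":0,"ty":40,"tz":0,"ax":0,"ay":0,"az":0},{"claw":60,"tx":0,"ty":40,"tz":0,"ax":0,"ay":0,"az":0},{"claw":60,"tx":0,"ty":20,"tz":0,"ax":0,"ay":0,"az":0},{"claw":60,"tx":0,"ty":0,"tz":0,"ax":0,"ay":0,"az":0}]' 20; python3 plan.py 0.631 0.30 0.004 73
python3 - <<'E'
from h import *
cv2.imwrite("pics/c2.png",eyes.grab_frame("wrist")[:,:,::-1])
E
```

```text
clock: 2.33
eef_pos: [0.6254, 0.3003, 0.0544]
orientation: [0.701, -0.107, 0.1, -0.698]
wrist_force: [-1.6, 0.8, -0.2]
width: 0.0601
clk 2.33 pos [0.6254 0.3003 0.0544] jawyaw 73.2 down [-0.01  -0.004 -1.   ] w 0.0601 q7 0.90 F [-1.6  0.8 -0.2]
shift tx,ty,tz [ 5.9 50.4  1.7] (|d|/40=1.3)
turn ax,ay,az [ 0.39  0.19 -0.49]  after turn, shift: [ 5.4 50.4  1.4]
```

View pics/c2.png

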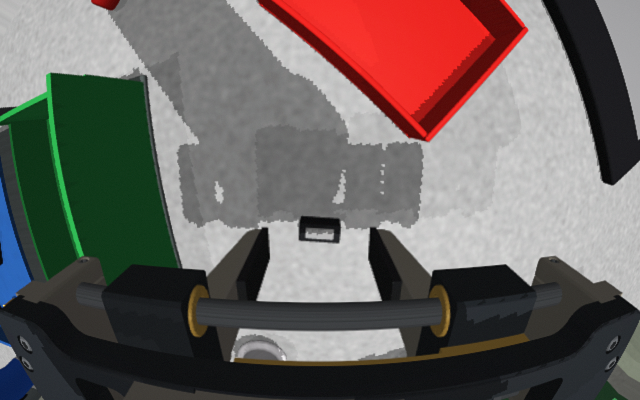

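```bash
python3 - <<'E'
from wr import *
im=cv2.imread("pics/c2.png"); m=eyes.camera_model("wrist")
print(onz("wrist",320,234,.018,m), [onz("wrist",u,v,.018,m).round(4) for u,v in((303,229),(338,230),(340,241),(301,242))])
print(proj("wrist",[0.6254,.3003,.0544],m))
E
```

```text
[0.63734061 0.29839697 0.018     ] [array([0.6301, 0.2877, 0.018 ]), array([0.6381, 0.3118, 0.018 ]), array([0.6469, 0.3109, 0.018 ]), array([0.6394, 0.2832, 0.018 ])]
[317.37972571 237.60138547]
```

```bash
python3 - <<'E'
from wr import *
m=eyes.camera_model("wrist")
print(onz("wrist",320,217,.0,m),onz("wrist",320,226,.018,m),onz("wrist",320,243,.018,m))
E
python3 plan.py 0.636 0.2985 0.004 73
```

```text
[ 6.30554582e-01  3.00444163e-01 -2.77555756e-17] [0.63139347 0.30018005 0.018     ] [0.64417799 0.29634756 0.018     ]
clk 2.38 pos [0.6278 0.301  0.0579] jawyaw 73.2 down [-0.006 -0.002 -1.   ] w 0.0599 q7 0.90 F [-0.2  0.3  0.5]
shift tx,ty,tz [ 8.8 53.9  0.2] (|d|/40=1.4)
turn ax,ay,az [ 0.19  0.18 -0.27]  after turn, shift: [ 8.6 53.9  0.1]
```

```bash
python3 -m pendant '[{"claw":60,"tx":6,"ty":28,"tz":-1,"ax":0,"ay":0,"az":0},{"claw":60,"tx":0,"ty":28,"tz":0,"ax":0,"ay":0,"az":0},{"claw":60,"tx":0,"ty":0,"tz":0,"ax":0,"ay":0,"az":0},{"claw":60,"tx":0,"ty":0,"tz":0,"ax":0,"ay":0,"az":0},{"claw":15,"tx":0,"ty":0,"tz":0,"ax":0,"ay":0,"az":0},{"claw":15,"tx":0,"ty":0,"tz":0,"ax":0,"ay":0,"az":0},{"claw":15,"tx":0,"ty":0,"tz":0,"ax":0,"ay":0,"az":0},{"claw":15,"tx":0,"ty":0,"tz":0,"ax":0,"ay":0,"az":0},{"claw":15,"tx":0,"ty":0,"tz":0,"ax":0,"ay":0,"az":0}]' 20; python3 plan.py 0.4906 0.3927 0.1 73
python3 - <<'E'
from h import *
cv2.imwrite("pics/c3.png",eyes.grab_frame("wrist")[:,:,::-1])
E
```

```text
clock: 3.13
eef_pos: [0.6369, 0.2978, 0.0058]
orientation: [-0.699, 0.104, -0.105, 0.7]
wrist_force: [-0.4, -1.1, 6.2]
width: 0.0301
clk 3.13 pos [0.6369 0.2978 0.0058] jawyaw 73.1 down [ 0.001  0.001 -1.   ] w 0.0301 q7 0.92 F [-0.4 -1.1  6.2]
shift tx,ty,tz [-167.5  -94.3   48.3] (|d|/40=5.0)
turn ax,ay,az [-0.07  0.05  0.06]  after turn, shift: [-167.7  -94.2   48. ]
```

View pics/c3.png

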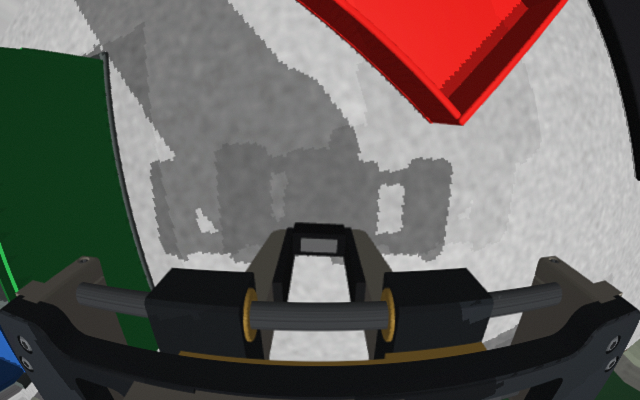

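```bash
python3 plan.py 0.516 0.408 0.1 73; python3 -m pendant '[{"claw":15,"tx":0,"ty":-30,"tz":0,"ax":0,"ay":0,"az":0},{"claw":15,"tx":0,"ty":-40,"tz":0,"ax":0,"ay":0,"az":0},{"claw":15,"tx":-30,"ty":-20,"tz":14,"ax":0,"ay":0,"az":0},{"claw":15,"tx":-30,"ty":0,"tz":14,"ax":0,"ay":0,"az":0},{"claw":15,"tx":-30,"ty":0,"tz":14,"ax":0,"ay":0,"az":0},{"claw":15,"tx":-30,"ty":0,"tz":14,"ax":0,"ay":0,"az":0},{"claw":15,"tx":-27,"ty":0,"tz":14,"ax":0,"ay":0,"az":0},{"claw":15,"tx":0,"ty":0,"tz":0,"ax":0,"ay":0,"az":0},{"claw":15,"tx":0,"ty":0,"tz":0,"ax":0,"ay":0,"az":0}]'; python3 plan.py 0.516 0.408 0.014 73
python3 - <<'E'
from h import *
cv2.imwrite("pics/c4.png",eyes.grab_frame("wrist")[:,:,::-1])
E
```

```text
clk 3.18 pos [0.6369 0.2978 0.0058] jawyaw 73.0 down [ 0.001  0.001 -1.   ] w 0.0297 q7 0.92 F [-0.  -0.7  3.9]
shift tx,ty,tz [-147.7  -94.2   70.3] (|d|/40=4.7)
turn ax,ay,az [-0.07  0.05  0.05]  after turn, shift: [-147.8  -94.2   70.1]
clock: 3.93
eef_pos: [0.5141, 0.4095, 0.0947]
orientation: [-0.699, 0.103, -0.102, 0.7]
wrist_force: [0.6, -0.7, 0.9]
width: 0.0298
clk 3.93 pos [0.5141 0.4095 0.0947] jawyaw 73.3 down [-0.001  0.001 -1.   ] w 0.0298 q7 0.67 F [ 0.6 -0.7  0.9]
shift tx,ty,tz [ 2.3 80.7 -1. ] (|d|/40=2.0)
turn ax,ay,az [-0.04  0.31 -0.05]  after turn, shift: [ 2.3 80.7 -0.9]
```

View pics/c4.png

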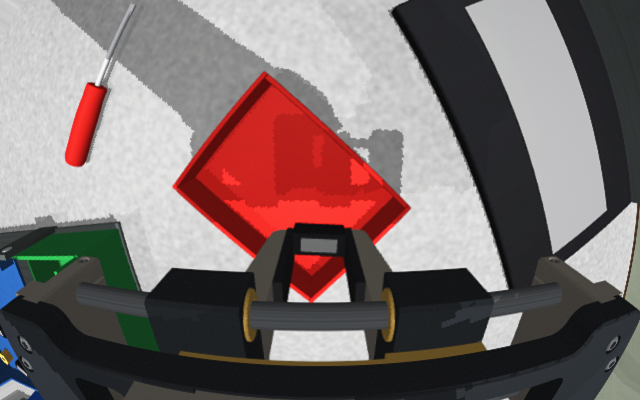

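```bash
python3 - <<'E'
from wr import *
m=eyes.camera_model("wrist")
P=pts2w([(265,73),(410,208),(312,300),(174,186)],.045,m);print(P.round(3),P.mean(0)); print(proj("wrist",[.516,.408,.045],m))
E
```

```text
[[0.404 0.401 0.045]
 [0.53  0.476 0.045]
 [0.585 0.38  0.045]
 [0.46  0.305 0.045]] [0.49470482 0.39059624 0.045     ]
[320.0662958  216.45368495]
```

```bash
python3 -m pendant '[{"claw":15,"tx":-4,"ty":40,"tz":0,"ax":0,"ay":0,"az":0},{"claw":15,"tx":0,"ty":38,"tz":0,"ax":0,"ay":0,"az":0},{"claw":15,"tx":0,"ty":0,"tz":0,"ax":0,"ay":0,"az":0},{"claw":15,"tx":0,"ty":0,"tz":0,"ax":0,"ay":0,"az":0},{"claw":42,"tx":0,"ty":0,"tz":0,"ax":0,"ay":0,"az":0},{"claw":42,"tx":0,"ty":0,"tz":0,"ax":0,"ay":0,"az":0},{"claw":42,"tx":0,"ty":0,"tz":0,"ax":0,"ay":0,"az":0},{"claw":42,"tx":0,"ty":-40,"tz":0,"ax":0,"ay":0,"az":0},{"claw":42,"tx":0,"ty":-40,"tz":0,"ax":0,"ay":0,"az":0},{"claw":42,"tx":0,"ty":-40,"tz":0,"ax":0,"ay":0,"az":0}]'; python3 plan.py 0.56 0.0 0.28 80
python3 - <<'E'
from h import *
cv2.imwrite("pics/c5.png",eyes.grab_frame("wrist")[:,:,::-1])
E
```

```text
clock: 4.82
eef_pos: [0.5123, 0.4081, 0.139]
orientation: [-0.699, 0.104, -0.104, 0.699]
wrist_force: [1.0, 0.9, -0.6]
width: 0.042
clk 4.82 pos [0.5123 0.4081 0.139 ] jawyaw 73.0 down [ 0.  0. -1.] w 0.0420 q7 0.65 F [ 1.   0.9 -0.6]
shift tx,ty,tz [ 164.7 -141.  -376.4] (|d|/40=10.9)
turn ax,ay,az [-0.01 -6.97  0.01]  after turn, shift: [ 117.8 -141.  -393.6]
```

View pics/c5.png

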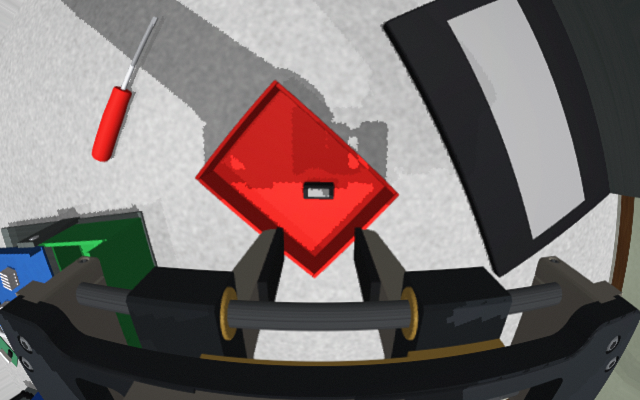

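```bash
python3 plan.py 0.60 -0.04 0.3 79.4;  python3 -m pendant '[{"claw":50,"tx":8,"ty":-36,"tz":-10,"ax":0,"ay":0,"az":0},{"claw":50,"tx":18,"ty":-30,"tz":-20,"ax":0,"ay":0,"az":0},{"claw":50,"tx":18,"ty":-15,"tz":-34,"ax":0,"ay":0,"az":0},{"claw":50,"tx":18,"ty":-15,"tz":-34,"ax":0,"ay":0,"az":0},{"claw":50,"tx":18,"ty":-15,"tz":-34,"ax":0,"ay":0,"az":0},{"claw":50,"tx":18,"ty":-15,"tz":-34,"ax":0,"ay":0,"az":0},{"claw":50,"tx":18,"ty":-15,"tz":-34,"ax":0,"ay":0,"az":0},{"claw":50,"tx":18,"ty":-10,"tz":-34,"ax":0,"ay":0,"az":0},{"claw":50,"tx":18,"ty":-10,"tz":-34,"ax":0,"ay":0,"az":0},{"claw":50,"tx":18,"ty":0,"tz":-34,"ax":0,"ay":0,"az":0}]';  python3 -m pendant '[{"claw":50,"tx":18,"ty":0,"tz":-34,"ax":0,"ay":0,"az":0},{"claw":50,"tx":18,"ty":0,"tz":-34,"ax":0,"ay":0,"az":0},{"claw":50,"tx":15,"ty":0,"tz":-34,"ax":0,"ay":0,"az":0},{"claw":50,"tx":0,"ty":0,"tz":-34,"ax":0,"ay":0,"az":0},{"claw":50,"tx":0,"ty":0,"tz":0,"ax":0,"ay":-6.5,"az":0},{"claw":50,"tx":0,"ty":0,"tz":0,"ax":0,"ay":0,"az":0},{"claw":50,"tx":0,"ty":0,"tz":0,"ax":0,"ay":0,"az":0}]'
python3 - <<'E'
from h import *
import pickle
pickle.dump(eyes.camera_model("wrist"),open("d1.pkl","wb"))
cv2.imwrite("pics/d1.png",eyes.grab_frame("wrist")[:,:,::-1])
E
python3 plan.py 0.6 -0.04 0.3 79.4
```

```text
clk 4.87 pos [0.5166 0.4114 0.1487] jawyaw 73.0 down [ 0.011  0.01  -1.   ] w 0.0420 q7 0.65 F [2.9 1.4 4.7]
shift tx,ty,tz [ 212.7 -154.9 -405.4] (|d|/40=12.1)
turn ax,ay,az [-0.71 -6.38  0.47]  after turn, shift: [ 165.  -151.3 -428.4]
clock: 5.7
eef_pos: [0.5881, 0.068, 0.3016]
orientation: [-0.698, 0.102, -0.106, 0.7]
wrist_force: [0.6, 0.0, -0.5]
width: 0.0497
clock: 6.28
eef_pos: [0.5962, -0.0746, 0.2987]
orientation: [-0.704, 0.065, -0.066, 0.705]
wrist_force: [0.3, 1.3, -1.2]
width: 0.0497
clk 6.33 pos [ 0.5963 -0.0737  0.2984] jawyaw 79.5 down [ 0.001  0.001 -1.   ] w 0.0498 q7 1.57 F [ 0.5  0.2 -0.9]
shift tx,ty,tz [-2.5 -1.6 33.8] (|d|/40=0.8)
turn ax,ay,az [-0.08  0.09  0.07]  after turn, shift: [-2.6 -1.6 33.8]
```

View pics/d1.png

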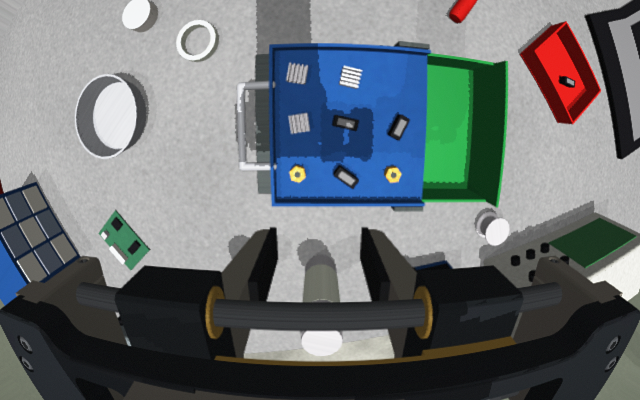

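```bash
cat > ex.py <<'E'
import sys,pickle
from wr import *
import det
im=cv2.imread(sys.argv[1]); m=pickle.load(open(sys.argv[2],"rb"))
hsv=cv2.cvtColor(im,cv2.COLOR_BGR2HSV); H,S,V=cv2.split(hsv)
blue=((H>100)&(H<130)&(S>120)).astype(np.uint8)
roi=np.zeros(blue.shape,np.uint8)
c,s=det.c,det.s
poly=[]
for a,b in(((-93,-126),(93,-126)),((93,-126),(93,63)),((93,63),(-93,63)),((-93,63),(-93,-126))):
    for k in np.linspace(0,1,10):
        q=(np.array(a)*(1-k)+np.array(b)*k)/1000; poly.append(proj("wrist",[*(np.array([[c,-s],[s,c]])@q+det.t),.083],m))
cv2.fillPoly(roi,[np.int32(poly)],255)
part=((blue==0)&(roi>0)).astype(np.uint8); part=cv2.morphologyEx(part,cv2.MORPH_CLOSE,np.ones((3,3),np.uint8))
part=cv2.morphologyEx(part,cv2.MORPH_OPEN,np.ones((3,3),np.uint8))
for z,k in((.091,""),):
    for cc,x,y,w,h,a,ar in rect(part,z,m):
        print("px",cc.round(0),"w %.1f %.1f"%(x,y),"size %.1f %.1f yaw %.1f"%(w,h,a),"st",det.st(np.array([x,y])/1000).round(0), "V",V[int(cc[1])-2:int(cc[1])+3,int(cc[0])-2:int(cc[0])+3].mean().round(),"S",S[int(cc[1]),int(cc[0])])
E
python3 ex.py pics/d1.png d1.pkl
```

```text
px [346. 177.] w 603.4 -42.0 size 30.6 14.1 yaw 44.7 st [ 63. -37.] V 174.0 S 3
px [392. 174.] w 610.4 17.4 size 22.5 20.6 yaw 80.0 st [59. 23.] V 154.0 S 32
px [297. 174.] w 588.3 -100.8 size 21.5 20.0 yaw -10.9 st [ 59. -97.] V 150.0 S 24
px [345. 122.] w 536.9 -31.3 size 29.7 13.0 yaw 67.1 st [ -5. -39.] V 107.0 S 3
px [399. 127.] w 552.3 33.6 size 29.4 15.4 yaw -36.1 st [-1. 28.] V 131.0 S 3
px [299. 123.] w 527.2 -86.6 size 24.4 23.6 yaw 87.8 st [ -4. -95.] V 163.0 S 4
px [350.  77.] w 482.6 -15.1 size 25.1 24.2 yaw -23.5 st [-61. -33.] V 189.0 S 3
px [297.  73.] w 466.6 -77.5 size 25.0 24.6 yaw -20.5 st [-65. -97.] V 158.0 S 5
```

```bash
python3 plan.py 0.603 -0.042 0.12 54.6; python3 -m pendant '[{"claw":44,"tx":-3,"ty":20,"tz":33,"ax":0,"ay":7,"az":0},{"claw":44,"tx":0,"ty":40,"tz":0,"ax":0,"ay":7,"az":0},{"claw":44,"tx":0,"ty":40,"tz":0,"ax":0,"ay":7,"az":0},{"claw":44,"tx":0,"ty":40,"tz":0,"ax":0,"ay":4,"az":0},{"claw":44,"tx":0,"ty":38,"tz":0,"ax":0,"ay":0,"az":0},{"claw":44,"tx":0,"ty":0,"tz":0,"ax":0,"ay":0,"az":0},{"claw":44,"tx":0,"ty":0,"tz":0,"ax":0,"ay":0,"az":0}]' 25
python3 - <<'E'
from h import *
import pickle
pickle.dump(eyes.camera_model("wrist"),open("d2.pkl","wb"))
cv2.imwrite("pics/d2.png",eyes.grab_frame("wrist")[:,:,::-1])
E
python3 plan.py 0.603 -0.042 0.086 54.6
```

```text
clk 6.33 pos [ 0.5963 -0.0737  0.2984] jawyaw 79.5 down [ 0.001  0.001 -1.   ] w 0.0498 q7 1.57 F [ 0.5  0.2 -0.9]
shift tx,ty,tz [  0.6 178.4  32.1] (|d|/40=4.5)
turn ax,ay,az [-0.1  24.89  0.05]  after turn, shift: [-12.9 178.4  29.7]
clock: 6.92
eef_pos: [0.5982, -0.0404, 0.1185]
orientation: [0.674, -0.216, 0.214, -0.673]
wrist_force: [-1.0, -0.5, -0.4]
width: 0.0437
clk 6.97 pos [ 0.6    -0.041   0.1208] jawyaw 54.6 down [ 0.001  0.    -1.   ] w 0.0441 q7 1.18 F [-0.4 -0.2 -0. ]
shift tx,ty,tz [ 3.  34.8  0.9] (|d|/40=0.9)
turn ax,ay,az [-0.04  0.01  0.05]  after turn, shift: [ 3.  34.8  0.9]
```

View pics/d2.png

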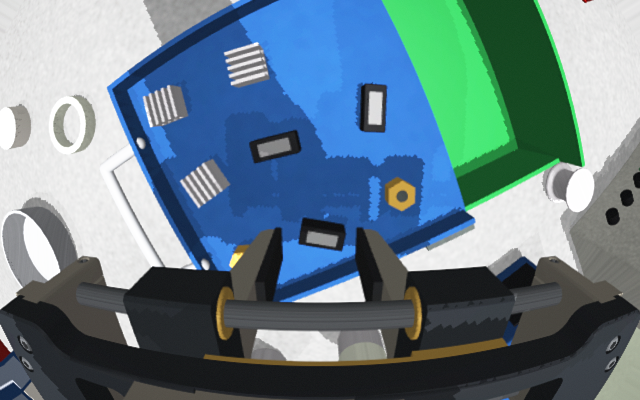

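```bash
python3 - <<'E'
from wr import *
m=eyes.camera_model("wrist")
print(onz("wrist",322,238,.1,m), "corners",pts2w([(304,229),(345,236),(341,251),(300,245)],.1,m).round(4)); print(proj("wrist",[.603,-.042,.1],m))
E
```

```text
[ 0.60557971 -0.04278345  0.1       ] corners [[ 0.5935 -0.0488  0.1   ]
 [ 0.6133 -0.0295  0.1   ]
 [ 0.6209 -0.0378  0.1   ]
 [ 0.6012 -0.0578  0.1   ]]
[320.72519529 234.44045107]
```

```bash
python3 -m pendant '[{"claw":44,"tx":5,"ty":18,"tz":1,"ax":0,"ay":0,"az":0},{"claw":44,"tx":0,"ty":17,"tz":0,"ax":0,"ay":0,"az":0},{"claw":44,"tx":0,"ty":0,"tz":0,"ax":0,"ay":0,"az":0},{"claw":10,"tx":0,"ty":0,"tz":0,"ax":0,"ay":0,"az":0},{"claw":10,"tx":0,"ty":0,"tz":0,"ax":0,"ay":0,"az":0},{"claw":10,"tx":0,"ty":0,"tz":0,"ax":0,"ay":0,"az":0},{"claw":10,"tx":0,"ty":0,"tz":0,"ax":0,"ay":0,"az":0},{"claw":10,"tx":0,"ty":-20,"tz":0,"ax":0,"ay":0,"az":0},{"claw":10,"tx":0,"ty":-40,"tz":0,"ax":0,"ay":0,"az":0},{"claw":10,"tx":0,"ty":-30,"tz":0,"ax":0,"ay":0,"az":0}]' 25; python3 plan.py 0.47 0.38 0.16 54.6
python3 - <<'E'
from h import *
cv2.imwrite("pics/d3.png",eyes.grab_frame("wrist")[:,:,::-1])
E
```

```text
clock: 7.8
eef_pos: [0.6039, -0.0444, 0.1771]
orientation: [-0.673, 0.215, -0.216, 0.674]
wrist_force: [0.3, -0.2, 0.5]
width: 0.0302
clk 7.80 pos [ 0.6039 -0.0444  0.1771] jawyaw 54.5 down [ 0.001 -0.    -1.   ] w 0.0302 q7 1.16 F [ 0.3 -0.2  0.5]
shift tx,ty,tz [-355.4   16.9  267.9] (|d|/40=11.1)
turn ax,ay,az [-0.02 -0.08  0.05]  after turn, shift: [-355.    17.1  268.4]
```

View pics/d3.png

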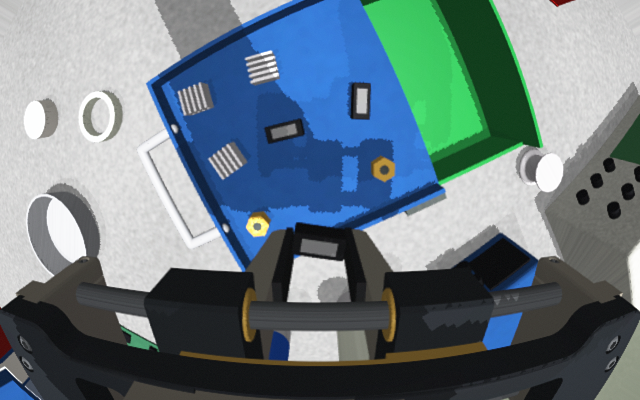

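```bash
python3 -m pendant '[{"claw":10,"tx":0,"ty":0,"tz":0,"ax":0,"ay":-7,"az":0},{"claw":10,"tx":0,"ty":0,"tz":0,"ax":0,"ay":-7,"az":0},{"claw":10,"tx":0,"ty":0,"tz":0,"ax":0,"ay":-7,"az":0},{"claw":10,"tx":0,"ty":0,"tz":0,"ax":0,"ay":-7,"az":0},{"claw":10,"tx":0,"ty":0,"tz":0,"ax":0,"ay":-7,"az":0},{"claw":10,"tx":0,"ty":0,"tz":0,"ax":0,"ay":-7,"az":0},{"claw":10,"tx":0,"ty":0,"tz":0,"ax":0,"ay":-7,"az":0},{"claw":10,"tx":0,"ty":0,"tz":0,"ax":0,"ay":-7,"az":0},{"claw":10,"tx":0,"ty":0,"tz":0,"ax":0,"ay":-7,"az":0},{"claw":10,"tx":0,"ty":0,"tz":0,"ax":0,"ay":-3,"az":0}]'; python3 plan.py 0.472 0.379 0.15 120.8
```

```text
clock: 8.68
eef_pos: [0.604, -0.0443, 0.1755]
orientation: [0.682, 0.189, -0.188, -0.682]
wrist_force: [0.1, -0.3, -0.0]
width: 0.0305
clk 8.68 pos [ 0.604  -0.0443  0.1755] jawyaw 120.8 down [ 0.001  0.    -1.   ] w 0.0305 q7 2.20 F [ 0.1 -0.3 -0. ]
shift tx,ty,tz [103.7  25.3 431.1] (|d|/40=11.1)
turn ax,ay,az [0.04 0.05 0.07]  after turn, shift: [103.4  25.5 431.2]
```

```bash
python3 -m pendant '[{"claw":10,"tx":8.6,"ty":0,"tz":36,"ax":0,"ay":0,"az":0},{"claw":10,"tx":8.6,"ty":0,"tz":36,"ax":0,"ay":0,"az":0},{"claw":10,"tx":8.6,"ty":0,"tz":36,"ax":0,"ay":0,"az":0},{"claw":10,"tx":8.6,"ty":0,"tz":36,"ax":0,"ay":0,"az":0},{"claw":10,"tx":8.6,"ty":0,"tz":36,"ax":0,"ay":0,"az":0},{"claw":10,"tx":8.6,"ty":0,"tz":36,"ax":0,"ay":0,"az":0},{"claw":10,"tx":8.6,"ty":0,"tz":36,"ax":0,"ay":0,"az":0},{"claw":10,"tx":8.6,"ty":0,"tz":36,"ax":0,"ay":0,"az":0},{"claw":10,"tx":8.6,"ty":0,"tz":36,"ax":0,"ay":0,"az":0},{"claw":10,"tx":8.6,"ty":0,"tz":36,"ax":0,"ay":0,"az":0}]'; python3 -m pendant '[{"claw":10,"tx":8.6,"ty":0,"tz":36,"ax":0,"ay":0,"az":0},{"claw":10,"tx":8.6,"ty":0,"tz":36,"ax":0,"ay":0,"az":0},{"claw":10,"tx":0,"ty":0,"tz":0,"ax":0,"ay":0,"az":0},{"claw":10,"tx":0,"ty":0,"tz":0,"ax":0,"ay":0,"az":0}]'
python3 plan.py 0.472 0.379 0.02 120.8
cat > snap.py <<'E'
import sys,pickle
from h import *
pickle.dump(eyes.camera_model("wrist"),open(sys.argv[1]+".pkl","wb"))
cv2.imwrite(f"pics/{sys.argv[1]}.png",eyes.grab_frame("wrist")[:,:,::-1])
E
python3 snap.py e1
```

```text
clock: 9.52
eef_pos: [0.4944, 0.3113, 0.1756]
orientation: [-0.682, -0.187, 0.186, 0.682]
wrist_force: [0.4, 0.4, -0.2]
width: 0.0303
clock: 9.85
eef_pos: [0.4717, 0.383, 0.1751]
orientation: [-0.681, -0.188, 0.188, 0.682]
wrist_force: [-0.3, -0.6, -0.2]
width: 0.0301
clk 9.85 pos [0.4717 0.383  0.1751] jawyaw 120.8 down [ 0.     0.001 -1.   ] w 0.0301 q7 1.39 F [-0.3 -0.6 -0.2]
shift tx,ty,tz [ -1.9 155.1  -3.7] (|d|/40=3.9)
turn ax,ay,az [-0.04  0.03  0.05]  after turn, shift: [ -1.7 155.1  -3.6]
```

View pics/e1.png

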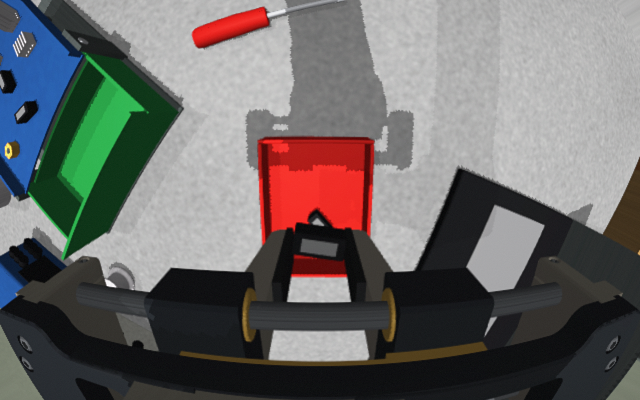

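```bash
python3 - <<'E'
from wr import *
m=eyes.camera_model("wrist")
print(pts2w([(258,139),(374,139)],.045,m), proj("wrist",[.472,.379,.004],m),proj("wrist",[.512,.408,.01],m), onz("wrist",320,213,.02,m))
E
```

```text
[[0.45785743 0.30224705 0.045     ]
 [0.40022598 0.39967    0.045     ]] [318.24800037 181.26865234] [322.20649462 224.31571314] [0.49878133 0.39713264 0.02      ]
```

```bash
python3 -m pendant '[{"claw":10,"tx":-2,"ty":40,"tz":-3,"ax":0,"ay":0,"az":0},{"claw":10,"tx":-2,"ty":40,"tz":0,"ax":0,"ay":0,"az":0},{"claw":10,"tx":0,"ty":40,"tz":0,"ax":0,"ay":0,"az":0},{"claw":10,"tx":0,"ty":36,"tz":0,"ax":0,"ay":0,"az":0},{"claw":10,"tx":0,"ty":0,"tz":0,"ax":0,"ay":0,"az":0},{"claw":10,"tx":0,"ty":0,"tz":0,"ax":0,"ay":0,"az":0},{"claw":44,"tx":0,"ty":0,"tz":0,"ax":0,"ay":0,"az":0},{"claw":44,"tx":0,"ty":0,"tz":0,"ax":0,"ay":0,"az":0},{"claw":44,"tx":0,"ty":0,"tz":0,"ax":0,"ay":0,"az":0},{"claw":44,"tx":0,"ty":-40,"tz":0,"ax":0,"ay":0,"az":0}]'; python3 -m pendant '[{"claw":44,"tx":0,"ty":-40,"tz":0,"ax":0,"ay":0,"az":0},{"claw":44,"tx":0,"ty":-40,"tz":0,"ax":0,"ay":0,"az":0},{"claw":44,"tx":0,"ty":-40,"tz":0,"ax":0,"ay":0,"az":0},{"claw":44,"tx":0,"ty":0,"tz":0,"ax":0,"ay":0,"az":0}]'; python3 snap.py e2;python3 plan.py 0.537 -0.032 0.18 157
```

```text
clock: 10.73
eef_pos: [0.4677, 0.3727, 0.0539]
orientation: [0.684, 0.183, -0.19, -0.68]
wrist_force: [0.4, -0.8, -0.9]
width: 0.0441
clock: 11.07
eef_pos: [0.4754, 0.3793, 0.1894]
orientation: [-0.679, -0.192, 0.181, 0.685]
wrist_force: [1.2, 1.2, 0.5]
width: 0.0438
clk 11.12 pos [0.4739 0.3781 0.1857] jawyaw 120.5 down [ 0.01   0.009 -1.   ] w 0.0439 q7 1.39 F [-0.7 -0.  -0.2]
shift tx,ty,tz [-154.2    2.8 -385.3] (|d|/40=10.4)
turn ax,ay,az [  0.09 -36.46   0.74]  after turn, shift: [-352.9    5.7 -218.3]
```

View pics/e2.png

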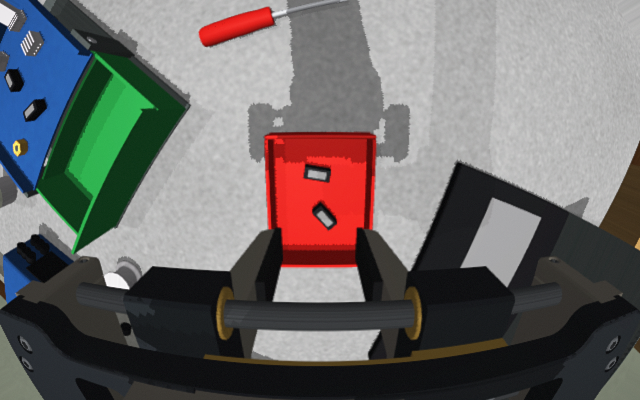

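```bash
python3 -m pendant '[{"claw":40,"tx":-15,"ty":0,"tz":-37,"ax":0,"ay":0,"az":0},{"claw":40,"tx":-15,"ty":0,"tz":-37,"ax":0,"ay":0,"az":0},{"claw":40,"tx":-15,"ty":0,"tz":-37,"ax":0,"ay":0,"az":0},{"claw":40,"tx":-15,"ty":0,"tz":-37,"ax":0,"ay":0,"az":0},{"claw":40,"tx":-15,"ty":0,"tz":-37,"ax":0,"ay":0,"az":0},{"claw":40,"tx":-15,"ty":0,"tz":-37,"ax":0,"ay":0,"az":0},{"claw":40,"tx":-15,"ty":0,"tz":-37,"ax":0,"ay":0,"az":0},{"claw":40,"tx":-15,"ty":0,"tz":-37,"ax":0,"ay":0,"az":0},{"claw":40,"tx":-15,"ty":0,"tz":-37,"ax":0,"ay":0,"az":0},{"claw":40,"tx":-19,"ty":0,"tz":-37,"ax":0,"ay":0,"az":0}]'; python3 -m pendant '[{"claw":40,"tx":0,"ty":0,"tz":-16,"ax":0,"ay":7,"az":0},{"claw":40,"tx":0,"ty":0,"tz":0,"ax":0,"ay":7,"az":0},{"claw":40,"tx":0,"ty":0,"tz":0,"ax":0,"ay":7,"az":0},{"claw":40,"tx":0,"ty":0,"tz":0,"ax":0,"ay":7,"az":0},{"claw":40,"tx":0,"ty":0,"tz":0,"ax":0,"ay":7,"az":0},{"claw":40,"tx":0,"ty":0,"tz":0,"ax":0,"ay":7,"az":0},{"claw":40,"tx":0,"ty":10,"tz":0,"ax":0,"ay":7,"az":0},{"claw":40,"tx":0,"ty":20,"tz":0,"ax":0,"ay":4.5,"az":0},{"claw":40,"tx":0,"ty":20,"tz":0,"ax":0,"ay":0,"az":0},{"claw":40,"tx":0,"ty":0,"tz":0,"ax":0,"ay":0,"az":0}]'; python3 snap.py e3;python3 plan.py 0.537 -0.032 0.086 67
```

```text
clock: 11.95
eef_pos: [0.5266, -0.0227, 0.1789]
orientation: [-0.682, -0.187, 0.186, 0.682]
wrist_force: [-0.1, 0.6, -0.1]
width: 0.04
clock: 12.78
eef_pos: [0.5318, -0.0346, 0.1256]
orientation: [0.694, -0.143, 0.138, -0.692]
wrist_force: [-0.9, 0.5, -0.7]
width: 0.04
clk 12.83 pos [ 0.5329 -0.0348  0.1272] jawyaw 67.1 down [-0.004 -0.    -1.   ] w 0.0403 q7 1.34 F [-1.1  0.6 -0.5]
shift tx,ty,tz [ 2.8 41.2  4.2] (|d|/40=1.0)
turn ax,ay,az [ 0.1   0.08 -0.2 ]  after turn, shift: [ 2.7 41.2  4.2]
```

View pics/e3.png

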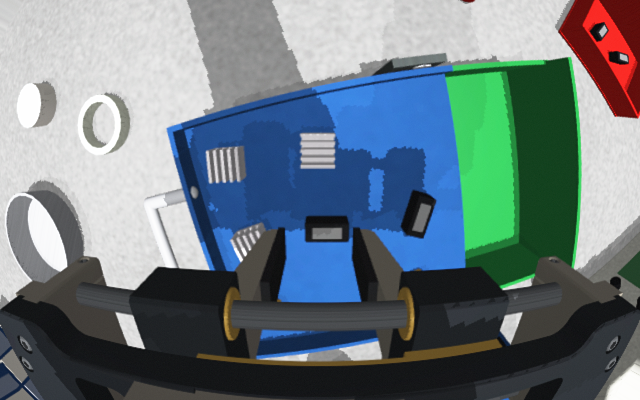

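```bash
python3 - <<'E'
from wr import *
m=eyes.camera_model("wrist"); print(onz("wrist",327,234.5,.1,m))
s=onz("wrist",250,236,.1,m);print(s)
E
python3 plan.py 0.5385 -0.031 0.086 67
```

```text
[ 0.53983838 -0.0321624   0.1       ]
[ 0.52048722 -0.08217272  0.1       ]
clk 12.83 pos [ 0.5329 -0.0348  0.1272] jawyaw 67.1 down [-0.004 -0.    -1.   ] w 0.0403 q7 1.34 F [-1.1  0.6 -0.5]
shift tx,ty,tz [ 3.8 41.2  5.7] (|d|/40=1.0)
turn ax,ay,az [ 0.1   0.08 -0.2 ]  after turn, shift: [ 3.7 41.2  5.7]
```

```bash
python3 -m pendant '[{"claw":39,"tx":4,"ty":0,"tz":5,"ax":0,"ay":0,"az":0},{"claw":39,"tx":0,"ty":20,"tz":0,"ax":0,"ay":0,"az":0},{"claw":39,"tx":0,"ty":20,"tz":0,"ax":0,"ay":0,"az":0},{"claw":39,"tx":0,"ty":0,"tz":0,"ax":0,"ay":0,"az":0},{"claw":10,"tx":0,"ty":0,"tz":0,"ax":0,"ay":0,"az":0},{"claw":10,"tx":0,"ty":0,"tz":0,"ax":0,"ay":0,"az":0},{"claw":10,"tx":0,"ty":0,"tz":0,"ax":0,"ay":0,"az":0},{"claw":10,"tx":0,"ty":0,"tz":0,"ax":0,"ay":0,"az":0}]'; python3 plan.py 0.5 0.4 0.15; python3 -m pendant '[{"claw":10,"tx":0,"ty":-25,"tz":0,"ax":0,"ay":0,"az":0},{"claw":10,"tx":0,"ty":-40,"tz":0,"ax":0,"ay":0,"az":0},{"claw":10,"tx":0,"ty":-30,"tz":0,"ax":0,"ay":0,"az":0},{"claw":10,"tx":0,"ty":0,"tz":0,"ax":0,"ay":0,"az":0}]'; python3 snap.py e4;python3 plan.py 0.52 0.40 0.15 67
```

```text
clock: 13.5
eef_pos: [0.5412, -0.0319, 0.0899]
orientation: [-0.693, 0.14, -0.141, 0.693]
wrist_force: [0.2, -0.1, -0.6]
width: 0.0294
clk 13.50 pos [ 0.5412 -0.0319  0.0899] jawyaw 67.0 down [ 0.002  0.    -1.   ] w 0.0294 q7 1.37 F [ 0.2 -0.1 -0.6]
shift tx,ty,tz [-206.3  -60.1  381.7] (|d|/40=11.0)
clock: 13.83
eef_pos: [0.5444, -0.0323, 0.1903]
orientation: [-0.692, 0.137, -0.145, 0.694]
wrist_force: [1.1, 0.1, -1.3]
width: 0.0295
clk 13.88 pos [ 0.5429 -0.032   0.1876] jawyaw 67.0 down [ 0.008  0.001 -1.   ] w 0.0303 q7 1.31 F [ 0.1  0.4 -0.3]
shift tx,ty,tz [-189.8   37.9  388.7] (|d|/40=10.9)
turn ax,ay,az [-0.23  0.05  0.41]  after turn, shift: [-189.8   37.6  388.7]
```

View pics/e4.png

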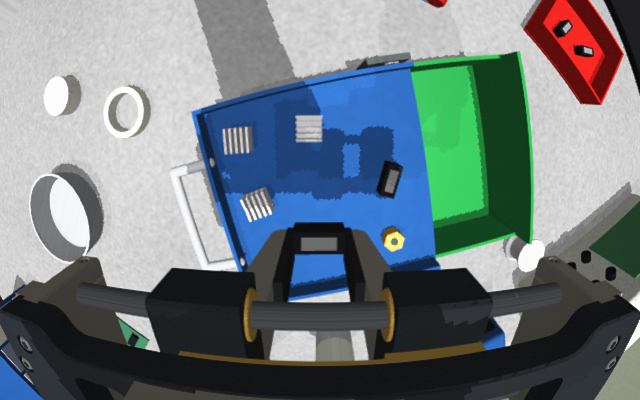

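```bash
python3 plan.py 0.54 0.419 0.15 67; python3 -m pendant '[{"claw":10,"tx":-15,"ty":0,"tz":35,"ax":0,"ay":0,"az":0},{"claw":10,"tx":-15,"ty":0,"tz":35,"ax":0,"ay":0,"az":0},{"claw":10,"tx":-15,"ty":0,"tz":35,"ax":0,"ay":0,"az":0},{"claw":10,"tx":-15,"ty":0,"tz":35,"ax":0,"ay":0,"az":0},{"claw":10,"tx":-15,"ty":0,"tz":35,"ax":0,"ay":0,"az":0},{"claw":10,"tx":-15,"ty":0,"tz":35,"ax":0,"ay":0,"az":0},{"claw":10,"tx":-15,"ty":0,"tz":35,"ax":0,"ay":0,"az":0},{"claw":10,"tx":-15,"ty":0,"tz":35,"ax":0,"ay":0,"az":0},{"claw":10,"tx":-15,"ty":0,"tz":35,"ax":0,"ay":0,"az":0},{"claw":10,"tx":-15,"ty":0,"tz":35,"ax":0,"ay":0,"az":0}]'; python3 -m pendant '[{"claw":10,"tx":-15,"ty":0,"tz":35,"ax":0,"ay":0,"az":0},{"claw":10,"tx":-14,"ty":0,"tz":30,"ax":0,"ay":-5.8,"az":0},{"claw":10,"tx":0,"ty":0,"tz":0,"ax":0,"ay":-7,"az":0},{"claw":10,"tx":0,"ty":0,"tz":0,"ax":0,"ay":-7,"az":0},{"claw":10,"tx":0,"ty":0,"tz":0,"ax":0,"ay":-7,"az":0},{"claw":10,"tx":0,"ty":0,"tz":0,"ax":0,"ay":-7,"az":0},{"claw":10,"tx":0,"ty":0,"tz":0,"ax":0,"ay":-7,"az":0},{"claw":10,"tx":0,"ty":0,"tz":0,"ax":0,"ay":-7,"az":0},{"claw":10,"tx":0,"ty":0,"tz":0,"ax":0,"ay":-6,"az":0},{"claw":10,"tx":0,"ty":0,"tz":0,"ax":0,"ay":0,"az":0}]'; python3 snap.py e5;python3 plan.py 0.54 0.419 0.02 120.8
```

```text
clk 13.88 pos [ 0.5429 -0.032   0.1876] jawyaw 67.0 down [ 0.008  0.001 -1.   ] w 0.0303 q7 1.31 F [ 0.1  0.4 -0.3]
shift tx,ty,tz [-178.8   38.   414. ] (|d|/40=11.3)
turn ax,ay,az [-0.23  0.05  0.41]  after turn, shift: [-178.8   37.6  414. ]
clock: 14.72
eef_pos: [0.5378, 0.3505, 0.1827]
orientation: [0.693, -0.141, 0.14, -0.693]
wrist_force: [1.3, -0.6, -0.1]
width: 0.0294
clock: 15.55
eef_pos: [0.5369, 0.4196, 0.1825]
orientation: [0.681, 0.188, -0.189, -0.681]
wrist_force: [-0.0, -0.7, -0.8]
width: 0.0295
clk 15.60 pos [0.537  0.4196 0.1827] jawyaw 120.7 down [-0.001 -0.001 -1.   ] w 0.0295 q7 1.41 F [-0.6  0.6 -0.8]
shift tx,ty,tz [  2.5 162.7  -2.1] (|d|/40=4.1)
turn ax,ay,az [-0.01 -0.09 -0.08]  after turn, shift: [  2.3 162.7  -2.1]
```

View pics/e5.png

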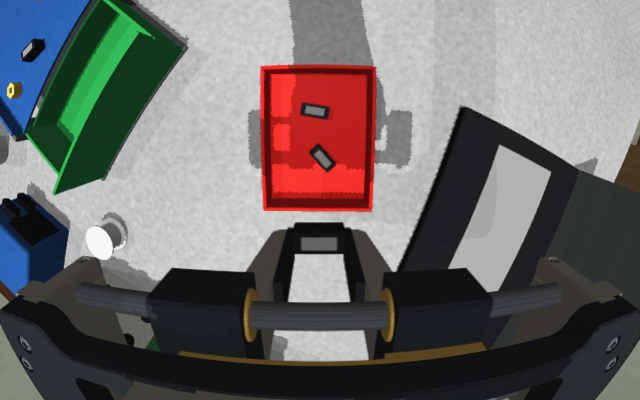

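```bash
python3 - <<'E'
from wr import *
m=eyes.camera_model("wrist"); P=pts2w([(262,67),(376,67),(372,211),(264,211)],.045,m);print(P,P.mean(0));print(proj("wrist",[.54,.419,.02],m),pts2w([(323,158),(315,110)],.022,m))
E
```

```text
[[0.45801779 0.30713406 0.045     ]
 [0.40041416 0.40382314 0.045     ]
 [0.52799012 0.47911882 0.045     ]
 [0.58604827 0.38149524 0.045     ]] [0.49311759 0.39289281 0.045     ]
[317.08235299 186.63315519] [[0.50917859 0.40810317 0.022     ]
 [0.46926756 0.3744418  0.022     ]]
```

```bash
python3 -m pendant '[{"claw":10,"tx":2,"ty":40,"tz":-2,"ax":0,"ay":0,"az":0},{"claw":10,"tx":0,"ty":40,"tz":0,"ax":0,"ay":0,"az":0},{"claw":10,"tx":0,"ty":40,"tz":0,"ax":0,"ay":0,"az":0},{"claw":10,"tx":0,"ty":40,"tz":0,"ax":0,"ay":0,"az":0},{"claw":10,"tx":0,"ty":5,"tz":0,"ax":0,"ay":0,"az":0},{"claw":10,"tx":0,"ty":0,"tz":0,"ax":0,"ay":0,"az":0},{"claw":42,"tx":0,"ty":0,"tz":0,"ax":0,"ay":0,"az":0},{"claw":42,"tx":0,"ty":0,"tz":0,"ax":0,"ay":0,"az":0},{"claw":42,"tx":0,"ty":0,"tz":0,"ax":0,"ay":0,"az":0},{"claw":42,"tx":0,"ty":-40,"tz":0,"ax":0,"ay":0,"az":0}]'; python3 -m pendant '[{"claw":44,"tx":0,"ty":-40,"tz":0,"ax":0,"ay":0,"az":0},{"claw":44,"tx":0,"ty":-40,"tz":0,"ax":0,"ay":0,"az":0},{"claw":44,"tx":0,"ty":-40,"tz":0,"ax":0,"ay":0,"az":0},{"claw":44,"tx":0,"ty":0,"tz":0,"ax":0,"ay":0,"az":0}]'; python3 snap.py e6;python3 plan.py 0.554 0.033 0.18 144
```

```text
clock: 16.43
eef_pos: [0.5361, 0.4162, 0.053]
orientation: [0.683, 0.184, -0.192, -0.68]
wrist_force: [-0.3, -1.0, -1.1]
width: 0.042
clock: 16.77
eef_pos: [0.5444, 0.4228, 0.1907]
orientation: [-0.679, -0.194, 0.182, 0.684]
wrist_force: [1.4, 0.4, 0.6]
width: 0.044
clk 16.82 pos [0.543  0.4217 0.1867] jawyaw 120.8 down [ 0.01   0.009 -1.   ] w 0.0439 q7 1.41 F [-0.5 -0.6 -0.4]
shift tx,ty,tz [-189.8    3.5 -339.5] (|d|/40=9.7)
turn ax,ay,az [ 2.000e-02 -2.318e+01  7.600e-01]  after turn, shift: [-308.     6.7 -237.4]
```

View pics/e6.png

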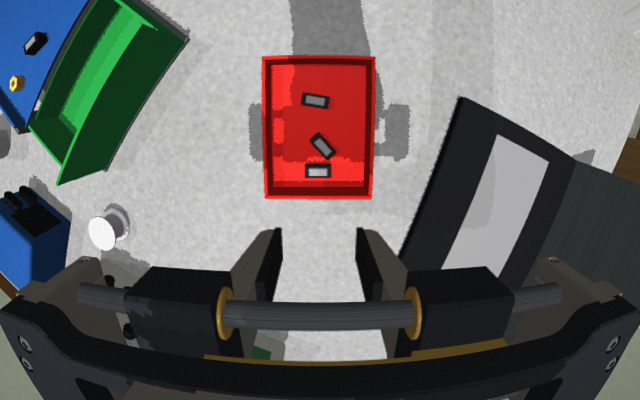

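```bash
python3 -m pendant '[{"claw":40,"tx":-20,"ty":0,"tz":-34,"ax":0,"ay":0,"az":0},{"claw":40,"tx":-20,"ty":0,"tz":-35,"ax":0,"ay":0,"az":0},{"claw":40,"tx":-20,"ty":0,"tz":-35,"ax":0,"ay":0,"az":0},{"claw":40,"tx":-20,"ty":0,"tz":-35,"ax":0,"ay":0,"az":0},{"claw":40,"tx":-20,"ty":0,"tz":-35,"ax":0,"ay":0,"az":0},{"claw":40,"tx":-20,"ty":0,"tz":-35,"ax":0,"ay":0,"az":0},{"claw":40,"tx":-20,"ty":0,"tz":-35,"ax":0,"ay":0,"az":0},{"claw":40,"tx":-20,"ty":0,"tz":-35,"ax":0,"ay":0,"az":0},{"claw":40,"tx":-20,"ty":0,"tz":-35,"ax":0,"ay":0,"az":0},{"claw":40,"tx":-12,"ty":0,"tz":-25,"ax":0,"ay":0,"az":0}]'; python3 -m pendant '[{"claw":40,"tx":0,"ty":0,"tz":0,"ax":0,"ay":-7,"az":0},{"claw":40,"tx":0,"ty":0,"tz":0,"ax":0,"ay":-7,"az":0},{"claw":40,"tx":0,"ty":20,"tz":0,"ax":0,"ay":-7,"az":0},{"claw":40,"tx":0,"ty":30,"tz":0,"ax":0,"ay":-2,"az":0},{"claw":40,"tx":0,"ty":0,"tz":0,"ax":0,"ay":0,"az":0},{"claw":40,"tx":0,"ty":0,"tz":0,"ax":0,"ay":0,"az":0}]'; python3 snap.py f1;python3 plan.py 0.554 0.033 0.086 144
```

```text
clock: 17.65
eef_pos: [0.5482, 0.0254, 0.1791]
orientation: [0.682, 0.187, -0.187, -0.682]
wrist_force: [1.3, -0.3, 0.9]
width: 0.0401
clock: 18.15
eef_pos: [0.5477, 0.0296, 0.1279]
orientation: [-0.63, -0.319, 0.321, 0.631]
wrist_force: [0.2, 0.1, -0.0]
width: 0.0398
clk 18.20 pos [0.549  0.0298 0.1291] jawyaw 143.8 down [-0. -0. -1.] w 0.0402 q7 2.41 F [-0.4  0.2 -0.1]
shift tx,ty,tz [ 5.6 43.1 -2.2] (|d|/40=1.1)
turn ax,ay,az [-0.01 -0.24 -0.01]  after turn, shift: [ 5.6 43.1 -2.2]
```

View pics/f1.png

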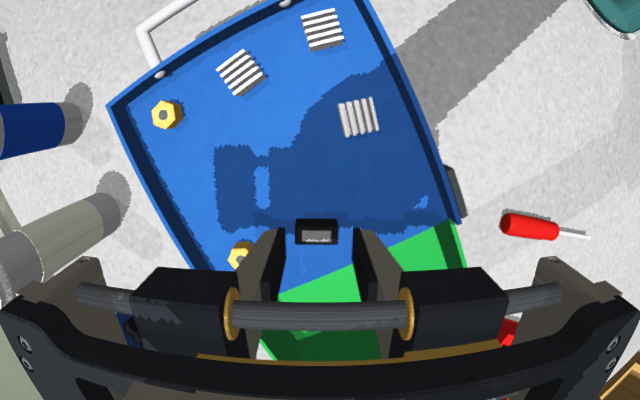

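```bash
python3 - <<'E'
from wr import *
m=eyes.camera_model("wrist"); a=onz("wrist",317,237,.1,m);b=onz("wrist",240,257,.096,m);print(a,b)
th=np.radians(143.8);j=np.array([np.cos(th),np.sin(th)]);x=np.array([np.sin(th),-np.cos(th)]);d=(b-a)[:2]*1000;print("jaw",d@j,"x",d@x)
E
python3 plan.py 0.553 0.0325 0.086 144
```

```text
[0.55441674 0.03480111 0.1       ] [0.61146683 0.01586505 0.096     ]
jaw -57.22090043100778 x 18.413451258469006
clk 18.20 pos [0.549  0.0298 0.1291] jawyaw 143.8 down [-0. -0. -1.] w 0.0402 q7 2.41 F [-0.4  0.2 -0.1]
shift tx,ty,tz [ 4.6 43.1 -1.7] (|d|/40=1.1)
turn ax,ay,az [-0.01 -0.24 -0.01]  after turn, shift: [ 4.6 43.1 -1.7]
```

```bash
python3 -m pendant '[{"claw":40,"tx":6,"ty":3,"tz":-1,"ax":0,"ay":0,"az":0},{"claw":40,"tx":0,"ty":20,"tz":0,"ax":0,"ay":0,"az":0},{"claw":40,"tx":0,"ty":20,"tz":0,"ax":0,"ay":0,"az":0},{"claw":40,"tx":0,"ty":0,"tz":0,"ax":0,"ay":0,"az":0},{"claw":10,"tx":0,"ty":0,"tz":0,"ax":0,"ay":0,"az":0},{"claw":10,"tx":0,"ty":0,"tz":0,"ax":0,"ay":0,"az":0},{"claw":10,"tx":0,"ty":0,"tz":0,"ax":0,"ay":0,"az":0},{"claw":10,"tx":0,"ty":0,"tz":0,"ax":0,"ay":0,"az":0}]'; python3 -m pendant '[{"claw":10,"tx":0,"ty":-25,"tz":0,"ax":0,"ay":0,"az":0},{"claw":10,"tx":0,"ty":-40,"tz":0,"ax":0,"ay":3,"az":0},{"claw":10,"tx":0,"ty":-30,"tz":0,"ax":0,"ay":7,"az":0},{"claw":10,"tx":0,"ty":0,"tz":0,"ax":0,"ay":7,"az":0},{"claw":10,"tx":0,"ty":0,"tz":0,"ax":0,"ay":6,"az":0},{"claw":10,"tx":0,"ty":0,"tz":0,"ax":0,"ay":0,"az":0}]'; python3 snap.py f2;python3 plan.py 0.448 0.3645 0.15 120.8
```

```text
clock: 18.87
eef_pos: [0.5543, 0.0343, 0.0869]
orientation: [0.631, 0.321, -0.319, -0.63]
wrist_force: [0.3, -0.8, 0.7]
width: 0.0299
clock: 19.37
eef_pos: [0.554, 0.0342, 0.1822]
orientation: [0.682, 0.188, -0.186, -0.682]
wrist_force: [0.5, -0.8, 0.1]
width: 0.0297
clk 19.42 pos [0.5536 0.0342 0.1815] jawyaw 121.0 down [ 0.001  0.    -1.   ] w 0.0298 q7 2.04 F [-0.8  0.2  0.2]
shift tx,ty,tz [ 79.4  31.4 337.5] (|d|/40=8.7)
turn ax,ay,az [0.04 0.17 0.08]  after turn, shift: [ 78.4  31.5 337.7]
```

View pics/f2.png

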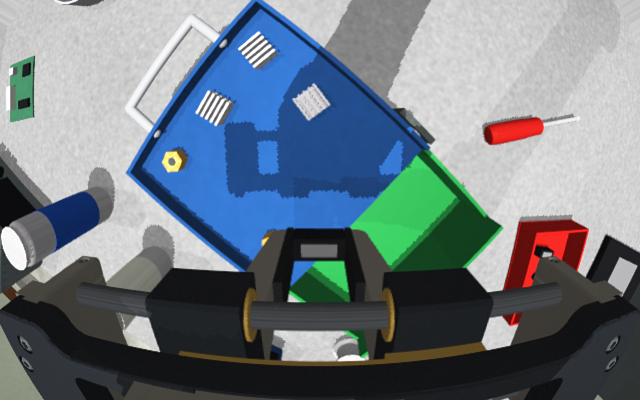

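```bash
python3 -m pendant '[{"claw":10,"tx":8,"ty":0,"tz":34,"ax":0,"ay":0,"az":0},{"claw":10,"tx":8,"ty":0,"tz":34,"ax":0,"ay":0,"az":0},{"claw":10,"tx":8,"ty":0,"tz":34,"ax":0,"ay":0,"az":0},{"claw":10,"tx":8,"ty":0,"tz":34,"ax":0,"ay":0,"az":0},{"claw":10,"tx":8,"ty":0,"tz":34,"ax":0,"ay":0,"az":0},{"claw":10,"tx":8,"ty":0,"tz":34,"ax":0,"ay":0,"az":0},{"claw":10,"tx":8,"ty":0,"tz":34,"ax":0,"ay":0,"az":0},{"claw":10,"tx":8,"ty":0,"tz":34,"ax":0,"ay":0,"az":0},{"claw":10,"tx":8,"ty":0,"tz":34,"ax":0,"ay":0,"az":0},{"claw":10,"tx":7,"ty":0,"tz":31,"ax":0,"ay":0,"az":0}]';python3 -m pendant '[{"claw":10,"tx":0,"ty":0,"tz":0,"ax":0,"ay":0,"az":0},{"claw":10,"tx":0,"ty":0,"tz":0,"ax":0,"ay":0,"az":0}]'; python3 snap.py f3;python3 plan.py 0.448 0.3645 0.018 120.8
```

```text
clock: 20.25
eef_pos: [0.4473, 0.366, 0.1805]
orientation: [-0.681, -0.189, 0.19, 0.681]
wrist_force: [-0.6, 1.0, -0.2]
width: 0.0296
clock: 20.42
eef_pos: [0.4471, 0.3657, 0.1802]
orientation: [-0.681, -0.19, 0.191, 0.681]
wrist_force: [0.8, -0.5, -0.3]
width: 0.0299
clk 20.47 pos [0.4482 0.3637 0.1802] jawyaw 121.0 down [-0.    -0.001 -1.   ] w 0.0295 q7 1.37 F [ 0.5 -0.8 -0.9]
shift tx,ty,tz [  0.4 162.2   0.8] (|d|/40=4.1)
turn ax,ay,az [ 0.04  0.22 -0.05]  after turn, shift: [  0.3 162.2   0.7]
```

View pics/f3.png

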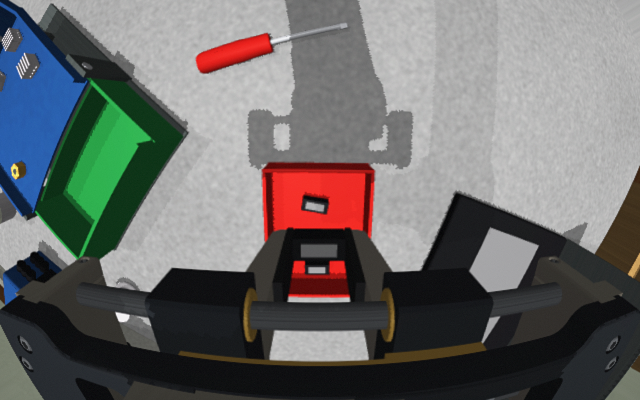

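```bash
python3 - <<'E'
from wr import *
m=eyes.camera_model("wrist"); P=pts2w([(263,165),(375,166)],.045,m);print(P);print(proj("wrist",[.448,.3645,.02],m),pts2w([(315,203)],.022,m))
E
```

```text
[[0.45469078 0.30174538 0.045     ]
 [0.39738407 0.39882039 0.045     ]]
[319.76369788 185.2197061 ] [[0.46751276 0.37014045 0.022     ]]
```

```bash
python3 -m pendant '[{"claw":10,"tx":-4,"ty":40,"tz":1,"ax":0,"ay":0,"az":0},{"claw":10,"tx":0,"ty":40,"tz":0,"ax":0,"ay":0,"az":0},{"claw":10,"tx":0,"ty":40,"tz":0,"ax":0,"ay":0,"az":0},{"claw":10,"tx":0,"ty":40,"tz":0,"ax":0,"ay":0,"az":0},{"claw":10,"tx":0,"ty":2,"tz":0,"ax":0,"ay":0,"az":0},{"claw":10,"tx":0,"ty":0,"tz":0,"ax":0,"ay":0,"az":0},{"claw":42,"tx":0,"ty":0,"tz":0,"ax":0,"ay":0,"az":0},{"claw":42,"tx":0,"ty":0,"tz":0,"ax":0,"ay":0,"az":0},{"claw":42,"tx":0,"ty":0,"tz":0,"ax":0,"ay":0,"az":0},{"claw":42,"tx":0,"ty":-40,"tz":0,"ax":0,"ay":0,"az":0}]'; python3 -m pendant '[{"claw":44,"tx":0,"ty":-40,"tz":0,"ax":0,"ay":0,"az":0},{"claw":44,"tx":0,"ty":-40,"tz":0,"ax":0,"ay":0,"az":0},{"claw":44,"tx":0,"ty":-40,"tz":0,"ax":0,"ay":0,"az":0},{"claw":44,"tx":0,"ty":0,"tz":0,"ax":0,"ay":0,"az":0}]'; python3 snap.py f4;python3 plan.py 0.483 -0.015 0.18 79.5
```

```text
clock: 21.3
eef_pos: [0.4412, 0.3597, 0.0542]
orientation: [0.683, 0.185, -0.192, -0.68]
wrist_force: [-0.6, -1.0, 0.2]
width: 0.0416
clock: 21.63
eef_pos: [0.4486, 0.3664, 0.1892]
orientation: [-0.679, -0.194, 0.183, 0.684]
wrist_force: [0.9, 0.7, -0.8]
width: 0.0442
clk 21.68 pos [0.4472 0.3652 0.1855] jawyaw 120.9 down [ 0.01   0.009 -1.   ] w 0.0440 q7 1.36 F [0.5 0.4 0.4]
shift tx,ty,tz [-164.3    2.6 -344.7] (|d|/40=9.5)
turn ax,ay,az [-0.39 41.35  0.64]  after turn, shift: [ 104.5    5.5 -367.3]
```

View pics/f4.png

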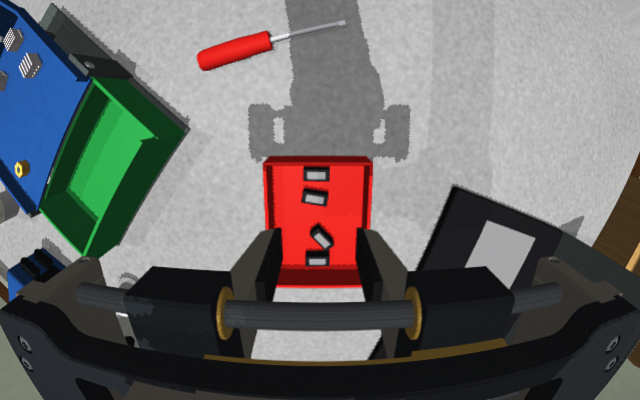

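```bash
python3 -m pendant '[{"claw":40,"tx":-17,"ty":0,"tz":-35,"ax":0,"ay":0,"az":0},{"claw":40,"tx":-17,"ty":0,"tz":-35,"ax":0,"ay":0,"az":0},{"claw":40,"tx":-17,"ty":0,"tz":-35,"ax":0,"ay":0,"az":0},{"claw":40,"tx":-17,"ty":0,"tz":-35,"ax":0,"ay":0,"az":0},{"claw":40,"tx":-17,"ty":0,"tz":-35,"ax":0,"ay":0,"az":0},{"claw":40,"tx":-17,"ty":0,"tz":-35,"ax":0,"ay":0,"az":0},{"claw":40,"tx":-17,"ty":0,"tz":-35,"ax":0,"ay":0,"az":0},{"claw":40,"tx":-17,"ty":0,"tz":-35,"ax":0,"ay":0,"az":0},{"claw":40,"tx":-17,"ty":0,"tz":-35,"ax":0,"ay":0,"az":0},{"claw":40,"tx":-10,"ty":0,"tz":-29,"ax":0,"ay":5,"az":0}]'; python3 -m pendant '[{"claw":40,"tx":0,"ty":0,"tz":0,"ax":0,"ay":7,"az":0},{"claw":40,"tx":0,"ty":0,"tz":0,"ax":0,"ay":7,"az":0},{"claw":40,"tx":0,"ty":0,"tz":0,"ax":0,"ay":7,"az":0},{"claw":40,"tx":0,"ty":0,"tz":0,"ax":0,"ay":7,"az":0},{"claw":40,"tx":0,"ty":0,"tz":0,"ax":0,"ay":7,"az":0},{"claw":40,"tx":0,"ty":10,"tz":0,"ax":0,"ay":7,"az":0},{"claw":40,"tx":0,"ty":40,"tz":0,"ax":0,"ay":7,"az":0},{"claw":40,"tx":0,"ty":0,"tz":0,"ax":0,"ay":0,"az":0},{"claw":40,"tx":0,"ty":0,"tz":0,"ax":0,"ay":0,"az":0}]'; python3 snap.py g1;python3 plan.py 0.483 -0.015 0.086 66.5
```

```text
clock: 22.52
eef_pos: [0.4799, -0.0194, 0.179]
orientation: [0.69, 0.157, -0.157, -0.689]
wrist_force: [0.3, 0.3, 0.3]
width: 0.0398
clock: 23.27
eef_pos: [0.479, -0.0162, 0.1276]
orientation: [0.694, -0.142, 0.139, -0.692]
wrist_force: [0.3, -0.5, 1.2]
width: 0.0404
clk 23.32 pos [ 0.4805 -0.0162  0.129 ] jawyaw 67.0 down [-0.001 -0.    -1.   ] w 0.0397 q7 1.26 F [ 0.8 -0.4 -0.7]
shift tx,ty,tz [ 1.9 43.   2.1] (|d|/40=1.1)
turn ax,ay,az [ 0.04  0.55 -0.06]  after turn, shift: [ 1.8 43.   2.1]
```

View pics/g1.png

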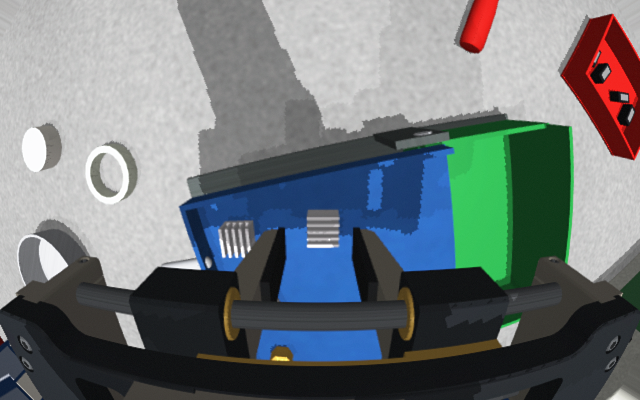

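```bash
python3 - <<'E'
from wr import *
m=eyes.camera_model("wrist"); print(onz("wrist",323,232,.1,m),onz("wrist",254,235,.1,m),pts2w([(307,218),(340,248)],.1,m))
E
```

```text
[ 0.48538134 -0.01560856  0.1       ] [ 0.46900391 -0.06117172  0.1       ] [[ 0.47175918 -0.021682    0.1       ]
 [ 0.50125396 -0.0092728   0.1       ]]
```

```bash
python3 -m pendant '[{"claw":38,"tx":4,"ty":3,"tz":2,"ax":0,"ay":0,"az":0},{"claw":38,"tx":0,"ty":20,"tz":0,"ax":0,"ay":0,"az":0},{"claw":38,"tx":0,"ty":20,"tz":0,"ax":0,"ay":0,"az":0},{"claw":38,"tx":0,"ty":0,"tz":0,"ax":0,"ay":0,"az":0},{"claw":8,"tx":0,"ty":0,"tz":0,"ax":0,"ay":0,"az":0},{"claw":8,"tx":0,"ty":0,"tz":0,"ax":0,"ay":0,"az":0},{"claw":8,"tx":0,"ty":0,"tz":0,"ax":0,"ay":0,"az":0},{"claw":8,"tx":0,"ty":0,"tz":0,"ax":0,"ay":0,"az":0}]'; python3 -m pendant '[{"claw":8,"tx":0,"ty":-25,"tz":0,"ax":0,"ay":0,"az":0},{"claw":8,"tx":0,"ty":-40,"tz":0,"ax":0,"ay":0,"az":0},{"claw":8,"tx":0,"ty":-30,"tz":0,"ax":0,"ay":0,"az":0},{"claw":8,"tx":0,"ty":0,"tz":0,"ax":0,"ay":0,"az":0}]'; python3 snap.py g2;python3 plan.py 0.437 -0.38 0.15 66.5
```

```text
clock: 23.98
eef_pos: [0.4866, -0.0159, 0.0871]
orientation: [-0.692, 0.141, -0.143, 0.693]
wrist_force: [0.1, -0.5, 5.0]
width: 0.0218
clock: 24.32
eef_pos: [0.4893, -0.0159, 0.1867]
orientation: [-0.691, 0.138, -0.146, 0.694]
wrist_force: [0.9, -0.0, 0.2]
width: 0.0217
clk 24.37 pos [ 0.4878 -0.0158  0.1842] jawyaw 66.9 down [ 0.008  0.001 -1.   ] w 0.0214 q7 1.23 F [ 0.3 -0.4 -1.1]
shift tx,ty,tz [  96.2   33.3 -355.1] (|d|/40=9.2)
turn ax,ay,az [-0.25  0.36  0.38]  after turn, shift: [  98.6   34.2 -354.3]
```

View pics/g2.png

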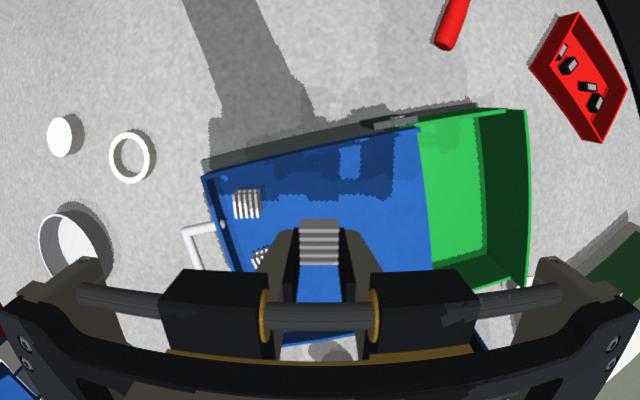

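```bash
python3 plan.py 0.463 -0.411 0.15; python3 -m pendant '[{"claw":8,"tx":13,"ty":0,"tz":-37,"ax":0,"ay":0,"az":0},{"claw":8,"tx":13,"ty":0,"tz":-37,"ax":0,"ay":0,"az":0},{"claw":8,"tx":13,"ty":0,"tz":-37,"ax":0,"ay":0,"az":0},{"claw":8,"tx":13,"ty":0,"tz":-37,"ax":0,"ay":0,"az":0},{"claw":8,"tx":13,"ty":0,"tz":-37,"ax":0,"ay":0,"az":0},{"claw":8,"tx":13,"ty":0,"tz":-37,"ax":0,"ay":0,"az":0},{"claw":8,"tx":13,"ty":0,"tz":-37,"ax":0,"ay":0,"az":0},{"claw":8,"tx":13,"ty":0,"tz":-37,"ax":0,"ay":0,"az":0},{"claw":8,"tx":13,"ty":0,"tz":-37,"ax":0,"ay":0,"az":0},{"claw":8,"tx":13,"ty":0,"tz":-37,"ax":0,"ay":0,"az":0}]'; python3 -m pendant '[{"claw":8,"tx":2,"ty":20,"tz":-4,"ax":0,"ay":0,"az":0},{"claw":8,"tx":0,"ty":0,"tz":0,"ax":0,"ay":0,"az":0},{"claw":8,"tx":0,"ty":0,"tz":0,"ax":0,"ay":0,"az":0}]'; python3 snap.py g3;python3 plan.py 0.463 -0.411 0.018 66.5
```

```text
clk 24.37 pos [ 0.4878 -0.0158  0.1842] jawyaw 66.9 down [ 0.008  0.001 -1.   ] w 0.0214 q7 1.23 F [ 0.3 -0.4 -1.1]
shift tx,ty,tz [ 132.3   33.4 -373.4] (|d|/40=9.9)
clock: 25.2
eef_pos: [0.4585, -0.4084, 0.1793]
orientation: [-0.692, 0.142, -0.141, 0.693]
wrist_force: [0.7, 0.6, -0.2]
width: 0.0217
clock: 25.45
eef_pos: [0.4584, -0.4107, 0.1585]
orientation: [-0.692, 0.144, -0.141, 0.693]
wrist_force: [0.6, 0.5, -0.0]
width: 0.0218
clk 25.50 pos [ 0.4594 -0.4103  0.1595] jawyaw 66.9 down [-0.002  0.002 -1.   ] w 0.0217 q7 2.07 F [-0.5  0.9 -0.8]
shift tx,ty,tz [  3.9 141.5   0.6] (|d|/40=3.5)
turn ax,ay,az [-0.07  0.39 -0.14]  after turn, shift: [  3.6 141.5   0.8]
```

View pics/g3.png

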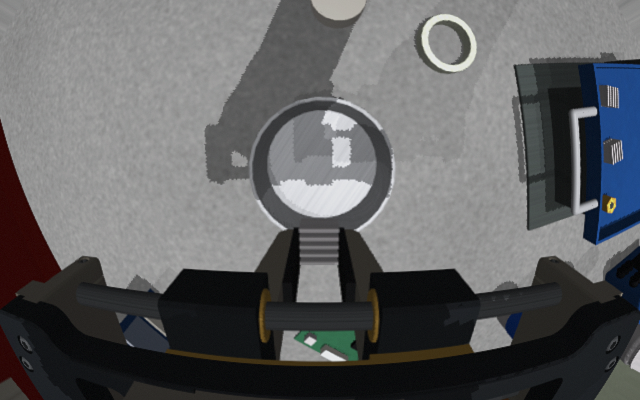

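```bash
python3 - <<'E'
from wr import *
m=eyes.camera_model("wrist"); P=pts2w([(250,170),(394,170),(322,97),(275,117),(372,116),(262,208),(385,205)],.045,m);print(P.round(3))
A=np.c_[2*P[:,:2],np.ones(len(P))];b=(P[:,:2]**2).sum(1);s=np.linalg.lstsq(A,b,rcond=None)[0];print(s[:2],np.sqrt(s[2]+s[:2]@s[:2]))
print(proj("wrist",[.463,-.411,.02],m))
E
```

```text
[[ 0.411 -0.461  0.045]
 [ 0.465 -0.335  0.045]
 [ 0.376 -0.372  0.045]
 [ 0.376 -0.418  0.045]
 [ 0.409 -0.336  0.045]
 [ 0.45  -0.466  0.045]
 [ 0.494 -0.355  0.045]]
[ 0.44003471 -0.39827741] 0.068531611837843
[319.76893615 192.38353944]
```

```bash
python3 -m pendant '[{"claw":8,"tx":5,"ty":36,"tz":3,"ax":0,"ay":0,"az":0},{"claw":8,"tx":0,"ty":36,"tz":0,"ax":0,"ay":0,"az":0},{"claw":8,"tx":0,"ty":36,"tz":0,"ax":0,"ay":0,"az":0},{"claw":8,"tx":0,"ty":36,"tz":0,"ax":0,"ay":0,"az":0},{"claw":8,"tx":0,"ty":0,"tz":0,"ax":0,"ay":0,"az":0},{"claw":8,"tx":0,"ty":0,"tz":0,"ax":0,"ay":0,"az":0},{"claw":31,"tx":0,"ty":0,"tz":0,"ax":0,"ay":0,"az":0},{"claw":31,"tx":0,"ty":0,"tz":0,"ax":0,"ay":0,"az":0},{"claw":31,"tx":0,"ty":0,"tz":0,"ax":0,"ay":0,"az":0},{"claw":31,"tx":0,"ty":-40,"tz":0,"ax":0,"ay":0,"az":0}]'; python3 -m pendant '[{"claw":38,"tx":0,"ty":-40,"tz":0,"ax":0,"ay":0,"az":0},{"claw":38,"tx":0,"ty":-40,"tz":0,"ax":0,"ay":0,"az":0},{"claw":38,"tx":0,"ty":-40,"tz":0,"ax":0,"ay":0,"az":0},{"claw":38,"tx":0,"ty":0,"tz":0,"ax":0,"ay":0,"az":0}]'; python3 snap.py g4;python3 plan.py 0.466 -0.0755 0.18 69.5
```

```text
clock: 26.33
eef_pos: [0.4624, -0.4074, 0.052]
orientation: [-0.691, 0.145, -0.138, 0.694]
wrist_force: [0.4, 1.5, -0.9]
width: 0.0311
clock: 26.67
eef_pos: [0.4691, -0.4147, 0.1868]
orientation: [0.695, -0.137, 0.147, -0.69]
wrist_force: [0.6, -1.4, 1.1]
width: 0.0376
clk 26.72 pos [ 0.4679 -0.4132  0.1831] jawyaw 66.8 down [ 0.01  -0.006 -1.   ] w 0.0379 q7 2.06 F [ 0.3  0.3 -0.4]
shift tx,ty,tz [-134.6    1.1  309.7] (|d|/40=8.4)
turn ax,ay,az [ 0.11 -2.66  0.65]  after turn, shift: [-120.1    3.1  315.7]
```

View pics/g4.png

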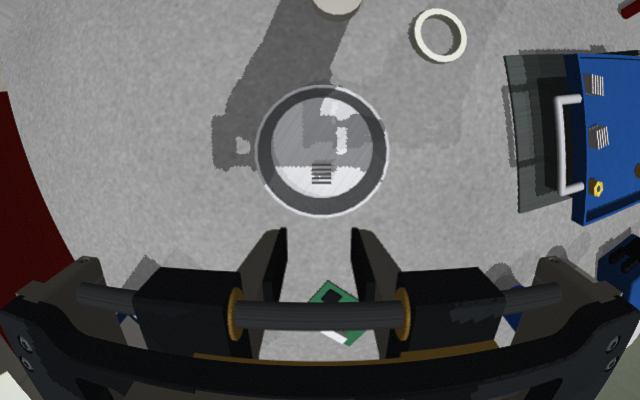

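```bash
python3 - <<'E'
import cv2
a=cv2.imread("pics/g4.png")[215:345,210:440]
cv2.imwrite("pics/z1.png",cv2.resize(a,None,fx=3.4,fy=3.4,interpolation=cv2.INTER_CUBIC))
E
python3 ex.py pics/d1.png d1.pkl | tail -3
```

```text
px [299. 123.] w 527.2 -86.6 size 24.4 23.6 yaw 87.8 st [ -4. -95.] V 163.0 S 4
px [350.  77.] w 482.6 -15.1 size 25.1 24.2 yaw -23.5 st [-61. -33.] V 189.0 S 3
px [297.  73.] w 466.6 -77.5 size 25.0 24.6 yaw -20.5 st [-65. -97.] V 158.0 S 5
```

View pics/z1.png

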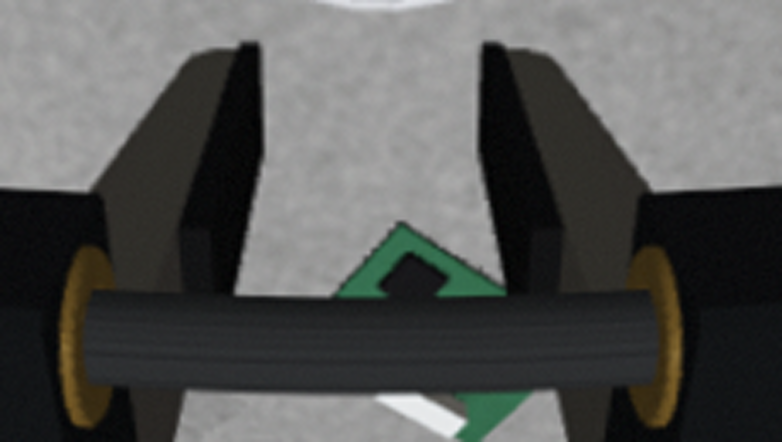

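```bash
python3 -m pendant '[{"claw":32,"tx":-17,"ty":0,"tz":38,"ax":0,"ay":-2.6,"az":0},{"claw":32,"tx":-16,"ty":0,"tz":37,"ax":0,"ay":0,"az":0},{"claw":32,"tx":-16,"ty":0,"tz":37,"ax":0,"ay":0,"az":0},{"claw":32,"tx":-16,"ty":0,"tz":37,"ax":0,"ay":0,"az":0},{"claw":32,"tx":-14,"ty":0,"tz":37,"ax":0,"ay":0,"az":0},{"claw":32,"tx":-14,"ty":0,"tz":37,"ax":0,"ay":0,"az":0},{"claw":32,"tx":-14,"ty":0,"tz":37,"ax":0,"ay":0,"az":0},{"claw":32,"tx":-13,"ty":10,"tz":37,"ax":0,"ay":0,"az":0},{"claw":32,"tx":0,"ty":20,"tz":18,"ax":0,"ay":0,"az":0},{"claw":32,"tx":0,"ty":0,"tz":0,"ax":0,"ay":0,"az":0}]'; python3 -m pendant '[{"claw":32,"tx":0,"ty":0,"tz":0,"ax":0,"ay":0,"az":0}]'; python3 snap.py g5;python3 plan.py 0.466 -0.0755 0.086 69.5
```

```text
clock: 27.55
eef_pos: [0.4641, -0.0684, 0.1443]
orientation: [-0.696, 0.125, -0.122, 0.697]
wrist_force: [0.4, 0.2, -0.2]
width: 0.0322
clock: 27.63
eef_pos: [0.4647, -0.0728, 0.1459]
orientation: [0.696, -0.126, 0.125, -0.696]
wrist_force: [-0.2, -0.8, -0.0]
width: 0.0324
clk 27.68 pos [ 0.4652 -0.0743  0.1466] jawyaw 69.4 down [-0.001 -0.    -1.   ] w 0.0319 q7 1.43 F [ 0.2 -1.2 -0.3]
shift tx,ty,tz [ 1.2 60.6 -0.8] (|d|/40=1.5)
turn ax,ay,az [ 0.04 -0.05 -0.03]  after turn, shift: [ 1.2 60.6 -0.9]
```

View pics/g5.png

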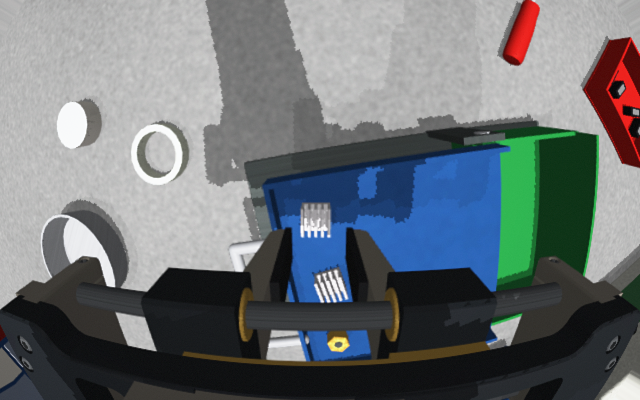

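```bash
python3 - <<'E'
import cv2
a=cv2.imread("pics/g5.png")[170:310,240:400]
cv2.imwrite("pics/z2.png",cv2.resize(a,None,fx=5,fy=4.2,interpolation=cv2.INTER_CUBIC))
E
```

```text
(no output)
```

View pics/z2.png

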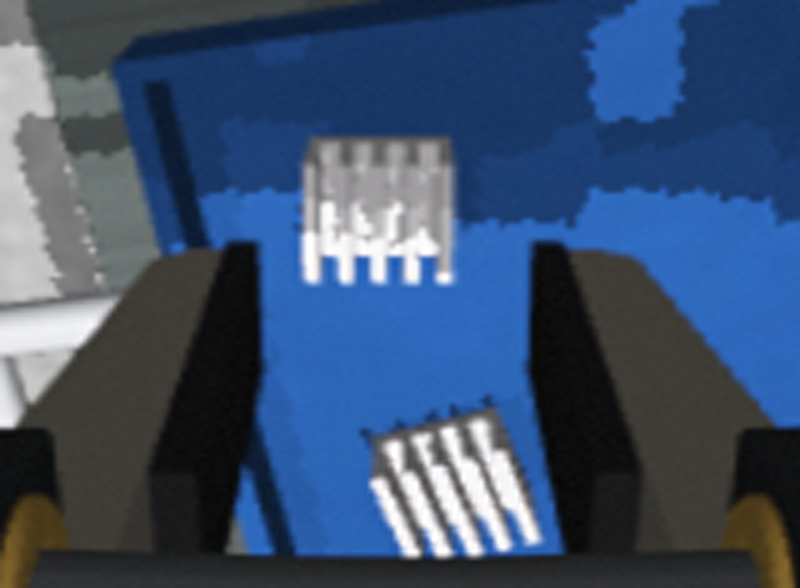

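```bash
python3 - <<'E'
from wr import *
import det
m=eyes.camera_model("wrist"); 
f=lambda x,y:(240+x/5,170+y/4.2)
P=pts2w([f(303,165),f(455,165),f(303,283),f(455,283)],.1,m);print(P.round(4),P.mean(0)); 
W=pts2w([f(148,85),f(188,245)],.102,m);print("wall",[det.st(w) for w in W]); print("sink st",det.st(P.mean(0)))
th=np.radians(69.4);j=np.array([np.cos(th),np.sin(th)]);x=np.array([np.sin(th),-np.cos(th)])
t=np.array([.4652,-.0743]); print([((p[:2]-t)@j*1000,(p[:2]-t)@x*1000) for p in P],[((p[:2]-t)@j*1000,(p[:2]-t)@x*1000) for p in W])
E
```

```text
[[ 0.4541 -0.0849  0.1   ]
 [ 0.4619 -0.064   0.1   ]
 [ 0.4748 -0.093   0.1   ]
 [ 0.4828 -0.0715  0.1   ]] [ 0.46839469 -0.07835195  0.1       ]
wall [array([ -94.57478861, -125.6038717 ]), array([ -65.05498241, -125.94616171])]
sink st [-63.30716789 -97.41572675]
[(np.float64(-13.78433417746692), np.float64(-6.6680616286646295)), (np.float64(8.473423639853596), np.float64(-6.716402779151198)), (np.float64(-14.152602790268999), np.float64(15.557388200750855)), (np.float64(8.78815626473006), np.float64(15.491346886063283))] [(np.float64(-35.84022016909707), np.float64(-21.504871937253508)), (np.float64(-31.07158774435837), np.float64(7.629236348576511))]
```

```bash
python3 -c "
from det import *
print(t+np.array([[c,-s],[s,c]])@np.array([-.0595,-.0974]))"
python3 -m pendant '[{"claw":34,"tx":0,"ty":0,"tz":0,"ax":0,"ay":7,"az":0},{"claw":34,"tx":0,"ty":0,"tz":0,"ax":0,"ay":7,"az":0},{"claw":34,"tx":0,"ty":0,"tz":0,"ax":0,"ay":7,"az":0},{"claw":34,"tx":0,"ty":0,"tz":0,"ax":0,"ay":7,"az":0},{"claw":34,"tx":0,"ty":0,"tz":0,"ax":0,"ay":7,"az":0},{"claw":34,"tx":0,"ty":0,"tz":0,"ax":0,"ay":7,"az":0},{"claw":34,"tx":0,"ty":0,"tz":0,"ax":0,"ay":7,"az":0},{"claw":34,"tx":0,"ty":0,"tz":0,"ax":0,"ay":7,"az":0},{"claw":34,"tx":0,"ty":0,"tz":0,"ax":0,"ay":7,"az":0},{"claw":34,"tx":0,"ty":0,"tz":0,"ax":0,"ay":7,"az":0}]'; python3 -m pendant '[{"claw":34,"tx":0,"ty":0,"tz":0,"ax":0,"ay":7,"az":0},{"claw":34,"tx":0,"ty":0,"tz":0,"ax":0,"ay":3,"az":0},{"claw":34,"tx":0,"ty":0,"tz":0,"ax":0,"ay":0,"az":0}]'; python3 snap.py g6; python3 plan.py 0.4721 -0.079 0.115 -10.6
```

```text
[ 0.47213931 -0.07903944]
clock: 28.52
eef_pos: [0.4657, -0.0758, 0.1474]
orientation: [0.495, -0.504, 0.505, -0.495]
wrist_force: [0.3, 0.8, -0.4]
width: 0.034
clock: 28.77
eef_pos: [0.4657, -0.0756, 0.1473]
orientation: [0.45, -0.544, 0.545, -0.451]
wrist_force: [-0.4, -0.0, 0.8]
width: 0.0341
clk 28.82 pos [ 0.4657 -0.0753  0.1472] jawyaw -10.6 down [ 0.001 -0.    -1.   ] w 0.0340 q7 0.15 F [-0.5  0.7  0.1]
shift tx,ty,tz [ 2.4 32.2  7. ] (|d|/40=0.8)
turn ax,ay,az [-0.06 -0.03  0.  ]  after turn, shift: [ 2.5 32.2  7. ]
```

View pics/g6.png

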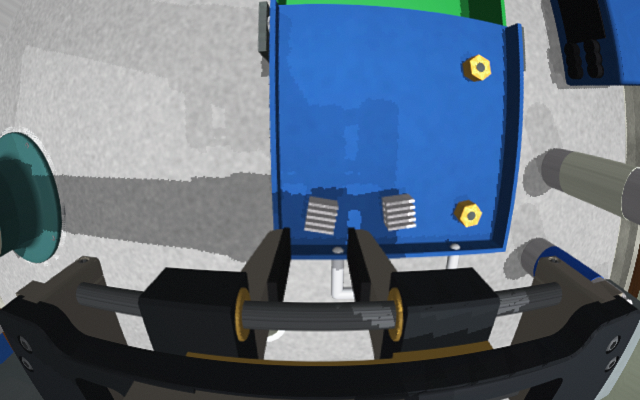

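```bash
python3 - <<'E'
import cv2
a=cv2.imread("pics/g6.png")[180:290,250:420]
cv2.imwrite("pics/z3.png",cv2.resize(a,None,fx=4.5,fy=4.5,interpolation=cv2.INTER_CUBIC))
E
```

```text
(no output)
```

View pics/z3.png

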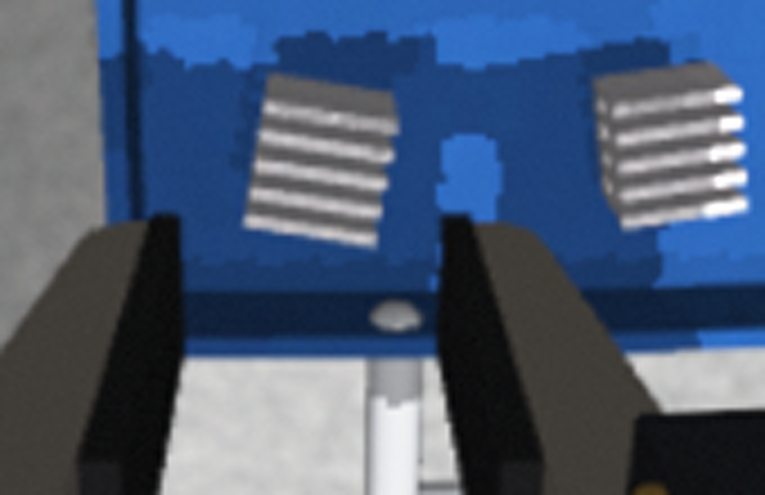

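```bash
python3 - <<'E'
from wr import *
import det
m=eyes.camera_model("wrist"); f=lambda x,y:(250+x/4.5,180+y/4.5)
P=pts2w([f(262,100),f(398,122),f(378,247),f(243,225)],.1,m);W=pts2w([f(122,100),f(128,200)],.102,m)
print([det.st(p).round(1) for p in P],det.st(P.mean(0)),P.mean(0),"wall",[det.st(w).round(1) for w in W])
Q=pts2w([f(182,330),f(440,330)],.102,m); B=pts2w([f(300,290),f(600,288)],.102,m);print([det.st(w).round(1) for w in B])
E
```

```text
[array([-73.9, -83.6]), array([-51.7, -87.3]), array([ -54.7, -109.3]), array([ -77.2, -105.3])] [-64.37979874 -96.38491415] [ 0.46753083 -0.07714081  0.1       ] wall [array([-96.5, -83.1]), array([ -96.1, -100.3])]
[array([ -67.7, -116.3]), array([ -16.6, -116.4])]
```

```bash
python3 -c "
from det import *
p=t+np.array([[c,-s],[s,c]])@np.array([-.061,-.0964]);print(p)
import plan;plan.plan(*p,.115,-10.6)"
```

```text
[ 0.47084973 -0.07777968]
clk 28.82 pos [ 0.4657 -0.0753  0.1472] jawyaw -10.6 down [ 0.001 -0.    -1.   ] w 0.0340 q7 0.15 F [-0.5  0.7  0.1]
shift tx,ty,tz [ 1.5 32.2  5.5] (|d|/40=0.8)
turn ax,ay,az [-0.06 -0.03  0.  ]  after turn, shift: [ 1.5 32.2  5.5]
```

```bash
python3 -m pendant '[{"claw":34,"tx":1.5,"ty":20,"tz":5.5,"ax":0,"ay":0,"az":0},{"claw":34,"tx":0,"ty":16,"tz":0,"ax":0,"ay":0,"az":0},{"claw":34,"tx":0,"ty":0,"tz":0,"ax":0,"ay":0,"az":0},{"claw":34,"tx":0,"ty":0,"tz":0,"ax":0,"ay":0,"az":0}]'; python3 snap.py g7; python3 plan.py 0.4708 -0.0778 0.088 -10.6
```

```text
clock: 29.15
eef_pos: [0.4702, -0.0771, 0.1105]
orientation: [-0.452, 0.544, -0.544, 0.451]
wrist_force: [-0.2, 0.3, 0.5]
width: 0.0342
clk 29.20 pos [ 0.4707 -0.077   0.1111] jawyaw -10.6 down [ 0. -0. -1.] w 0.0341 q7 0.21 F [ 0.9 -0.5 -0.3]
shift tx,ty,tz [ 0.7 23.1  0.2] (|d|/40=0.6)
turn ax,ay,az [-0.01  0.02  0.01]  after turn, shift: [ 0.8 23.1  0.2]
```

View pics/g7.png

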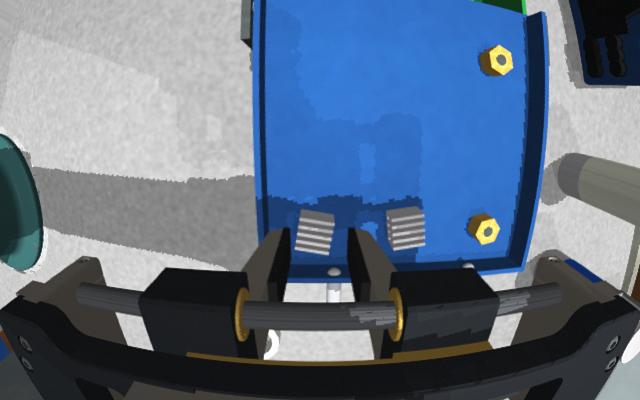

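```bash
python3 -m pendant '[{"claw":34,"tx":1,"ty":8,"tz":1,"ax":0,"ay":0,"az":0},{"claw":34,"tx":0,"ty":8,"tz":0,"ax":0,"ay":0,"az":0},{"claw":34,"tx":0,"ty":0,"tz":0,"ax":0,"ay":0,"az":0}]'; python3 snap.py g8; python3 plan.py 0.4708 -0.0778 0.088 -10.6
```

```text
clock: 29.45
eef_pos: [0.4713, -0.0774, 0.0941]
orientation: [-0.452, 0.544, -0.544, 0.452]
wrist_force: [-0.6, -1.0, -0.4]
width: 0.0341
clk 29.50 pos [ 0.4713 -0.0774  0.0943] jawyaw -10.6 down [-0.  0. -1.] w 0.0339 q7 0.24 F [-0.8  0.2 -0.4]
shift tx,ty,tz [ 0.4  6.3 -0.4] (|d|/40=0.2)
turn ax,ay,az [0.03 0.05 0.  ]  after turn, shift: [ 0.4  6.3 -0.4]
```

View pics/g8.png

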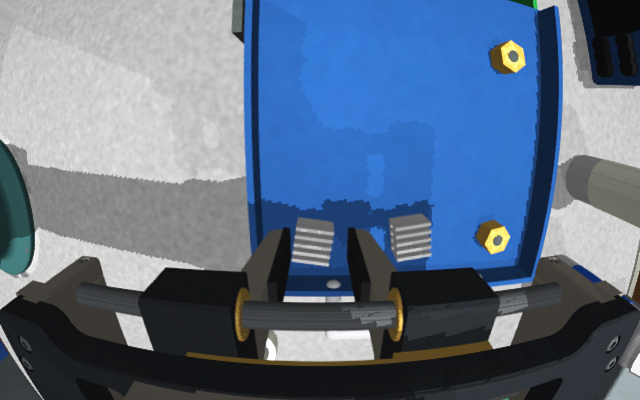

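```bash
python3 -m pendant '[{"claw":34,"tx":0,"ty":7,"tz":0,"ax":0,"ay":0,"az":0},{"claw":34,"tx":0,"ty":0,"tz":0,"ax":0,"ay":0,"az":0},{"claw":8,"tx":0,"ty":0,"tz":0,"ax":0,"ay":0,"az":0},{"claw":8,"tx":0,"ty":0,"tz":0,"ax":0,"ay":0,"az":0},{"claw":8,"tx":0,"ty":0,"tz":0,"ax":0,"ay":0,"az":0},{"claw":8,"tx":0,"ty":0,"tz":0,"ax":0,"ay":0,"az":0},{"claw":8,"tx":0,"ty":0,"tz":0,"ax":0,"ay":0,"az":0}]'; python3 -m pendant '[{"claw":8,"tx":0,"ty":-25,"tz":0,"ax":0,"ay":0,"az":0},{"claw":8,"tx":0,"ty":-40,"tz":0,"ax":0,"ay":0,"az":0},{"claw":8,"tx":0,"ty":-30,"tz":0,"ax":0,"ay":0,"az":0},{"claw":8,"tx":0,"ty":0,"tz":0,"ax":0,"ay":0,"az":0}]'; python3 snap.py g9; python3 plan.py 0.440 -0.398 0.15 -10.6
```

```text
clock: 30.08
eef_pos: [0.4716, -0.0773, 0.0877]
orientation: [0.452, -0.544, 0.544, -0.452]
wrist_force: [-0.6, -0.3, -1.0]
width: 0.0219
clock: 30.42
eef_pos: [0.4751, -0.0781, 0.1877]
orientation: [0.449, -0.542, 0.546, -0.455]
wrist_force: [1.3, 0.7, 0.8]
width: 0.0216
clk 30.47 pos [ 0.4737 -0.0774  0.1853] jawyaw -10.5 down [ 0.007  0.001 -1.   ] w 0.0217 q7 0.11 F [ 0.   0.2 -0.3]
shift tx,ty,tz [321.5  34.7  25.3] (|d|/40=8.1)
turn ax,ay,az [-0.36  0.07 -0.14]  after turn, shift: [321.3  35.3  25.9]
```

View pics/g9.png

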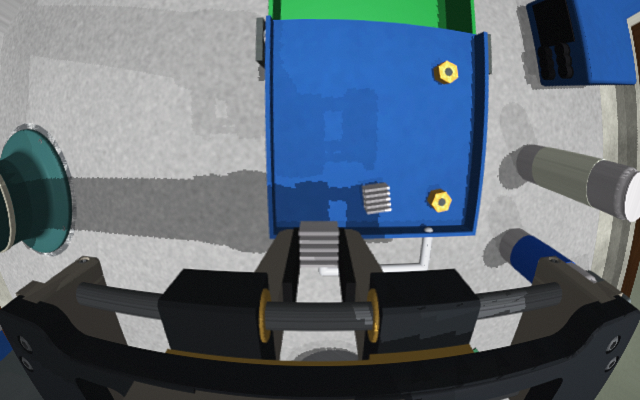

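```bash
python3 plan.py 0.445 -0.3705 0.15; python3 -m pendant '[{"claw":8,"tx":37,"ty":0,"tz":3,"ax":0,"ay":0,"az":0},{"claw":8,"tx":37,"ty":0,"tz":3,"ax":0,"ay":0,"az":0},{"claw":8,"tx":37,"ty":0,"tz":3,"ax":0,"ay":0,"az":0},{"claw":8,"tx":37,"ty":0,"tz":3,"ax":0,"ay":0,"az":0},{"claw":8,"tx":37,"ty":0,"tz":3,"ax":0,"ay":0,"az":0},{"claw":8,"tx":37,"ty":0,"tz":3,"ax":0,"ay":0,"az":0},{"claw":8,"tx":37,"ty":10,"tz":3,"ax":0,"ay":0,"az":0},{"claw":8,"tx":34,"ty":20,"tz":4,"ax":0,"ay":0,"az":0},{"claw":8,"tx":0,"ty":0,"tz":0,"ax":0,"ay":0,"az":0},{"claw":8,"tx":0,"ty":0,"tz":0,"ax":0,"ay":0,"az":0}]'; python3 snap.py h1; python3 plan.py 0.445 -0.3705 0.016 -10.6
```

```text
clk 30.47 pos [ 0.4737 -0.0774  0.1853] jawyaw -10.5 down [ 0.007  0.001 -1.   ] w 0.0217 q7 0.11 F [ 0.   0.2 -0.3]
shift tx,ty,tz [293.5  34.7  25.2] (|d|/40=7.4)
clock: 31.3
eef_pos: [0.4397, -0.3714, 0.1499]
orientation: [-0.452, 0.546, -0.543, 0.45]
wrist_force: [0.3, 0.7, -0.6]
width: 0.0219
clk 31.35 pos [ 0.4411 -0.3698  0.1507] jawyaw -10.7 down [-0.003  0.002 -1.   ] w 0.0215 q7 0.80 F [ 1.2 -0.3  0. ]
shift tx,ty,tz [1.000e-01 1.347e+02 4.400e+00] (|d|/40=3.4)
turn ax,ay,az [ 0.19 -0.06 -0.06]  after turn, shift: [ -0.  134.7   4. ]
```

View pics/h1.png

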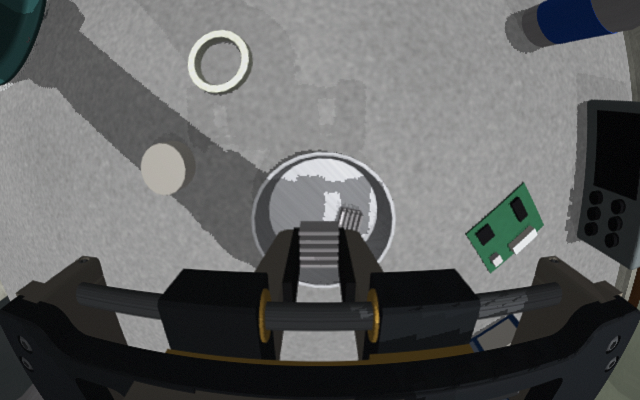

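```bash
python3 - <<'E'
from wr import *
m=eyes.camera_model("wrist"); P=pts2w([(251,217),(395,217),(323,152),(270,177),(376,174),(390,245)],.045,m);print(P.round(3))
A=np.c_[2*P[:,:2],np.ones(len(P))];b=(P[:,:2]**2).sum(1);s=np.linalg.lstsq(A,b,rcond=None)[0];print(s[:2],np.sqrt(s[2]+s[:2]@s[:2]))
print(proj("wrist",[.445,-.3705,.02],m),onz("wrist",350,215,.022,m))
E
```

```text
[[ 0.374 -0.378  0.045]
 [ 0.509 -0.403  0.045]
 [ 0.452 -0.33   0.045]
 [ 0.401 -0.343  0.045]
 [ 0.496 -0.358  0.045]
 [ 0.501 -0.431  0.045]]
[ 0.44019552 -0.39858627] 0.06910805637536362
[322.92663734 190.18864295] [ 0.46750166 -0.40059609  0.022     ]
```

```bash
python3 -m pendant '[{"claw":8,"tx":0,"ty":36,"tz":1,"ax":0,"ay":0,"az":0},{"claw":8,"tx":0,"ty":36,"tz":0,"ax":0,"ay":0,"az":0},{"claw":8,"tx":0,"ty":36,"tz":0,"ax":0,"ay":0,"az":0},{"claw":8,"tx":0,"ty":28,"tz":0,"ax":0,"ay":0,"az":0},{"claw":8,"tx":0,"ty":0,"tz":0,"ax":0,"ay":0,"az":0},{"claw":8,"tx":0,"ty":0,"tz":0,"ax":0,"ay":0,"az":0},{"claw":30,"tx":0,"ty":0,"tz":0,"ax":0,"ay":0,"az":0},{"claw":30,"tx":0,"ty":0,"tz":0,"ax":0,"ay":0,"az":0},{"claw":30,"tx":0,"ty":0,"tz":0,"ax":0,"ay":0,"az":0},{"claw":30,"tx":0,"ty":-40,"tz":0,"ax":0,"ay":0,"az":0}]'; python3 -m pendant '[{"claw":38,"tx":0,"ty":-40,"tz":0,"ax":0,"ay":0,"az":0},{"claw":38,"tx":0,"ty":-40,"tz":0,"ax":0,"ay":0,"az":0},{"claw":38,"tx":0,"ty":-40,"tz":0,"ax":0,"ay":0,"az":0},{"claw":38,"tx":0,"ty":0,"tz":0,"ax":0,"ay":0,"az":0}]'; python3 snap.py h2;python3 plan.py 0.528 -0.086 0.17 -2
```

```text
clock: 32.18
eef_pos: [0.4407, -0.3671, 0.0526]
orientation: [-0.453, 0.547, -0.54, 0.451]
wrist_force: [0.7, 1.1, 0.2]
width: 0.0302
clock: 32.52
eef_pos: [0.4468, -0.3738, 0.1854]
orientation: [0.45, -0.539, 0.549, -0.454]
wrist_force: [0.4, -1.4, -0.4]
width: 0.0383
clk 32.57 pos [ 0.4458 -0.3722  0.1821] jawyaw -10.6 down [ 0.01  -0.004 -1.   ] w 0.0381 q7 0.78 F [ 0.2 -0.  -0.3]
shift tx,ty,tz [-296.5   11.6   28.2] (|d|/40=7.5)
turn ax,ay,az [-0.58 -8.55  0.2 ]  after turn, shift: [-288.9   12.1   72.1]
```

View pics/h2.png

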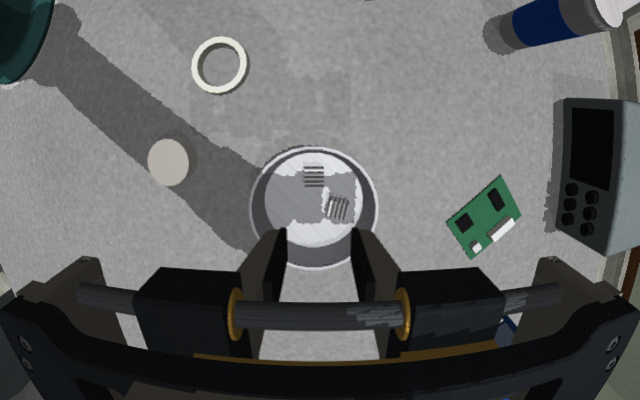

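```bash
python3 -m pendant '[{"claw":38,"tx":-37,"ty":0,"tz":4,"ax":0,"ay":0,"az":0},{"claw":38,"tx":-37,"ty":0,"tz":4,"ax":0,"ay":0,"az":0},{"claw":38,"tx":-37,"ty":0,"tz":4,"ax":0,"ay":0,"az":0},{"claw":38,"tx":-37,"ty":0,"tz":4,"ax":0,"ay":0,"az":0},{"claw":38,"tx":-37,"ty":0,"tz":4,"ax":0,"ay":0,"az":0},{"claw":38,"tx":-37,"ty":0,"tz":4,"ax":0,"ay":0,"az":0},{"claw":38,"tx":-37,"ty":10,"tz":4,"ax":0,"ay":0,"az":0},{"claw":38,"tx":-37,"ty":15,"tz":2,"ax":0,"ay":-6.5,"az":0},{"claw":38,"tx":0,"ty":15,"tz":0,"ax":0,"ay":-1,"az":0},{"claw":38,"tx":0,"ty":0,"tz":0,"ax":0,"ay":0,"az":0}]'; python3 -m pendant '[{"claw":38,"tx":0,"ty":0,"tz":0,"ax":0,"ay":0,"az":0}]'; python3 snap.py h3;python3 plan.py 0.528 -0.086 0.086 -3
```

```text
clock: 33.4
eef_pos: [0.5254, -0.0814, 0.1339]
orientation: [-0.489, 0.513, -0.51, 0.487]
wrist_force: [-0.6, -0.4, -0.4]
width: 0.0383
clock: 33.48
eef_pos: [0.5261, -0.0851, 0.1361]
orientation: [-0.487, 0.514, -0.513, 0.486]
wrist_force: [-0.4, -0.5, -0.2]
width: 0.0379
clk 33.53 pos [ 0.5267 -0.0861  0.1369] jawyaw -3.2 down [-0.    -0.001 -1.   ] w 0.0384 q7 0.35 F [-0.4  0.1  0.1]
shift tx,ty,tz [-0.2 50.9  1.3] (|d|/40=1.3)
turn ax,ay,az [ 0.01 -0.21  0.04]  after turn, shift: [-0.1 50.9  1.3]
```

View pics/h3.png

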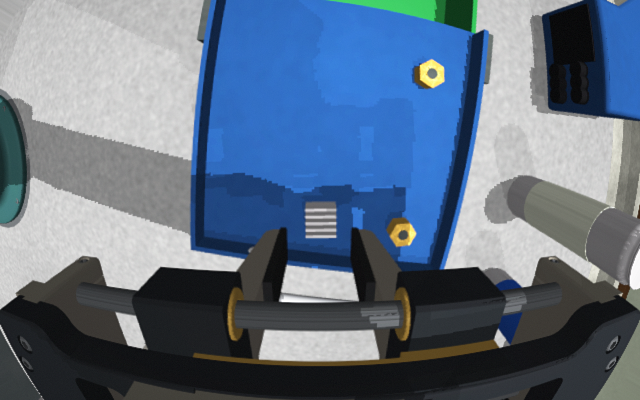

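```bash
python3 - <<'E'
from wr import *
m=eyes.camera_model("wrist"); print(onz("wrist",320.5,223,.1,m),onz("wrist",389,231,.09,m))
E
```

```text
[ 0.52806503 -0.08722906  0.1       ] [ 0.57978071 -0.10053678  0.09      ]
```

```bash
python3 -m pendant '[{"claw":36,"tx":1,"ty":11,"tz":1,"ax":0,"ay":0,"az":0},{"claw":36,"tx":0,"ty":20,"tz":0,"ax":0,"ay":0,"az":0},{"claw":36,"tx":0,"ty":20,"tz":0,"ax":0,"ay":0,"az":0},{"claw":36,"tx":0,"ty":0,"tz":0,"ax":0,"ay":0,"az":0},{"claw":8,"tx":0,"ty":0,"tz":0,"ax":0,"ay":0,"az":0},{"claw":8,"tx":0,"ty":0,"tz":0,"ax":0,"ay":0,"az":0},{"claw":8,"tx":0,"ty":0,"tz":0,"ax":0,"ay":0,"az":0},{"claw":8,"tx":0,"ty":0,"tz":0,"ax":0,"ay":0,"az":0}]'; python3 -m pendant '[{"claw":8,"tx":0,"ty":-25,"tz":0,"ax":0,"ay":0,"az":0},{"claw":8,"tx":0,"ty":-40,"tz":0,"ax":0,"ay":0,"az":0},{"claw":8,"tx":0,"ty":-30,"tz":0,"ax":0,"ay":0,"az":0},{"claw":8,"tx":0,"ty":0,"tz":0,"ax":0,"ay":0,"az":0}]'; python3 snap.py h4;python3 plan.py 0.42 -0.42 0.15 -3; python3 - <<'E'
from wr import *
import pickle
m=pickle.load(open("h2.pkl","rb"));print(onz("wrist",314,175,.022,m),onz("wrist",337,205,.022,m))
E
```

```text
clock: 34.2
eef_pos: [0.5285, -0.0859, 0.0865]
orientation: [0.486, -0.513, 0.514, -0.487]
wrist_force: [-0.4, -0.1, 0.7]
width: 0.0218
clock: 34.53
eef_pos: [0.5318, -0.0867, 0.1867]
orientation: [0.483, -0.511, 0.516, -0.489]
wrist_force: [0.6, -0.1, 0.1]
width: 0.0218
clk 34.58 pos [ 0.5303 -0.0859  0.184 ] jawyaw -3.0 down [ 0.007  0.001 -1.   ] w 0.0216 q7 0.31 F [-0.4  0.4 -0.5]
shift tx,ty,tz [339.5  32.9 -92.7] (|d|/40=8.8)
turn ax,ay,az [-0.42 -0.04 -0.07]  after turn, shift: [339.4  34.  -92.7]
[ 0.44563269 -0.36516169  0.022     ] [ 0.46463817 -0.40367414  0.022     ]
```

View pics/h4.png

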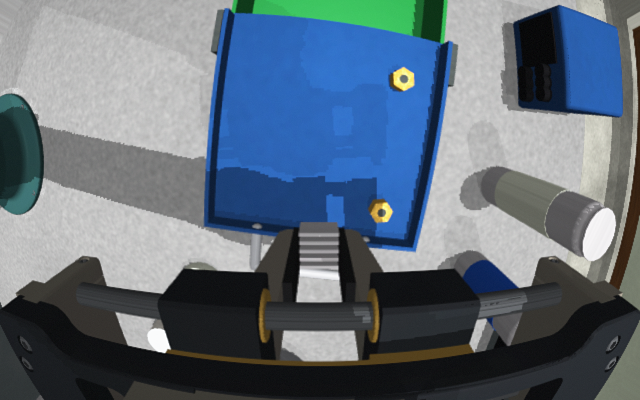

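```bash
python3 -m pendant '[{"claw":8,"tx":38,"ty":0,"tz":-10,"ax":0,"ay":0,"az":0},{"claw":8,"tx":38,"ty":0,"tz":-10,"ax":0,"ay":0,"az":0},{"claw":8,"tx":38,"ty":0,"tz":-10,"ax":0,"ay":0,"az":0},{"claw":8,"tx":38,"ty":0,"tz":-10,"ax":0,"ay":0,"az":0},{"claw":8,"tx":38,"ty":0,"tz":-10,"ax":0,"ay":0,"az":0},{"claw":8,"tx":38,"ty":0,"tz":-10,"ax":0,"ay":0,"az":0},{"claw":8,"tx":38,"ty":0,"tz":-10,"ax":0,"ay":0,"az":0},{"claw":8,"tx":38,"ty":10,"tz":-10,"ax":0,"ay":0,"az":0},{"claw":8,"tx":38,"ty":20,"tz":-12,"ax":0,"ay":0,"az":0},{"claw":8,"tx":0,"ty":0,"tz":0,"ax":0,"ay":7,"az":0}]'; python3 -m pendant '[{"claw":8,"tx":0,"ty":0,"tz":0,"ax":0,"ay":7,"az":0},{"claw":8,"tx":0,"ty":0,"tz":0,"ax":0,"ay":7,"az":0},{"claw":8,"tx":0,"ty":0,"tz":0,"ax":0,"ay":7,"az":0},{"claw":8,"tx":0,"ty":0,"tz":0,"ax":0,"ay":7,"az":0},{"claw":8,"tx":0,"ty":0,"tz":0,"ax":0,"ay":0,"az":0},{"claw":8,"tx":0,"ty":0,"tz":0,"ax":0,"ay":0,"az":0}]';  python3 snap.py i1;python3 plan.py 0.42 -0.423 0.018 -38
python3 - <<'E'
from wr import *
m=eyes.camera_model("wrist");print(proj("wrist",[.42,-.423,.02],m))
E
```

```text
clock: 35.42
eef_pos: [0.4109, -0.4273, 0.1492]
orientation: [-0.453, 0.545, -0.544, 0.449]
wrist_force: [-1.3, 0.9, 0.7]
width: 0.0218
clock: 35.92
eef_pos: [0.4185, -0.4193, 0.1509]
orientation: [-0.311, 0.636, -0.635, 0.31]
wrist_force: [1.3, -0.8, -1.1]
width: 0.0217
clk 35.97 pos [ 0.4186 -0.4194  0.1512] jawyaw -37.8 down [-0.001  0.001 -1.   ] w 0.0215 q7 0.51 F [-0.6  0.3 -0.2]
shift tx,ty,tz [  2.  133.2   3.5] (|d|/40=3.3)
turn ax,ay,az [0.07 0.15 0.01]  after turn, shift: [  2.  133.2   3.3]
[321.62008221 192.03412058]
```

View pics/i1.png

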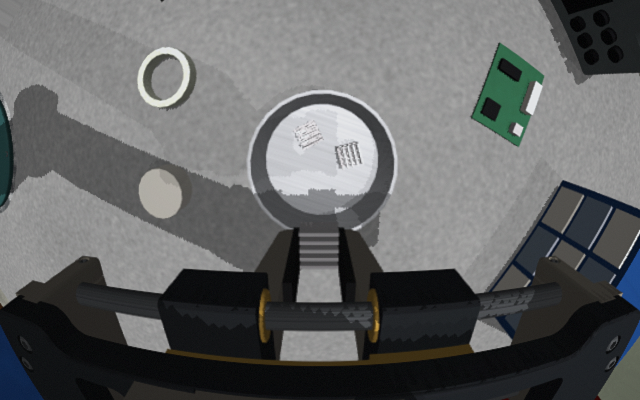

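Target floor point is (322,192), clear of both heatsinks, inside the bowl.

```bash
python3 -m pendant '[{"claw":8,"tx":0,"ty":36,"tz":2,"ax":0,"ay":0,"az":0},{"claw":8,"tx":0,"ty":36,"tz":0,"ax":0,"ay":0,"az":0},{"claw":8,"tx":0,"ty":36,"tz":0,"ax":0,"ay":0,"az":0},{"claw":8,"tx":0,"ty":27,"tz":0,"ax":0,"ay":0,"az":0},{"claw":8,"tx":0,"ty":0,"tz":0,"ax":0,"ay":0,"az":0},{"claw":8,"tx":0,"ty":0,"tz":0,"ax":0,"ay":0,"az":0},{"claw":30,"tx":0,"ty":0,"tz":0,"ax":0,"ay":0,"az":0},{"claw":30,"tx":0,"ty":0,"tz":0,"ax":0,"ay":0,"az":0},{"claw":30,"tx":0,"ty":0,"tz":0,"ax":0,"ay":0,"az":0},{"claw":30,"tx":0,"ty":-40,"tz":0,"ax":0,"ay":0,"az":0}]'; python3 -m pendant '[{"claw":38,"tx":0,"ty":-40,"tz":0,"ax":0,"ay":0,"az":0},{"claw":38,"tx":0,"ty":-40,"tz":0,"ax":0,"ay":0,"az":0},{"claw":38,"tx":0,"ty":-40,"tz":0,"ax":0,"ay":0,"az":0},{"claw":38,"tx":0,"ty":0,"tz":0,"ax":0,"ay":0,"az":0}]'; python3 snap.py i2;python3 plan.py 0.5176 -0.159 0.17 79.4; python3 - <<'E'
from h import *
cv2.imwrite("pics/i2side.png",eyes.grab_frame("side")[:,:,::-1])
E
```

```text
clock: 36.8
eef_pos: [0.4183, -0.4178, 0.053]
orientation: [-0.311, 0.638, -0.632, 0.309]
wrist_force: [-0.6, 0.9, 0.1]
width: 0.0305
clock: 37.13
eef_pos: [0.4232, -0.4252, 0.1857]
orientation: [0.307, -0.631, 0.64, -0.312]
wrist_force: [0.1, -1.4, 0.5]
width: 0.038
clk 37.18 pos [ 0.4225 -0.4234  0.1823] jawyaw -38.0 down [ 0.009 -0.005 -1.   ] w 0.0379 q7 0.49 F [-0.7 -0.2  0.5]
shift tx,ty,tz [-266.9   11.7  -88.1] (|d|/40=7.0)
turn ax,ay,az [-0.48 62.57 -0.38]  after turn, shift: [ -44.8   12.3 -277.4]
```

View pics/i2.png

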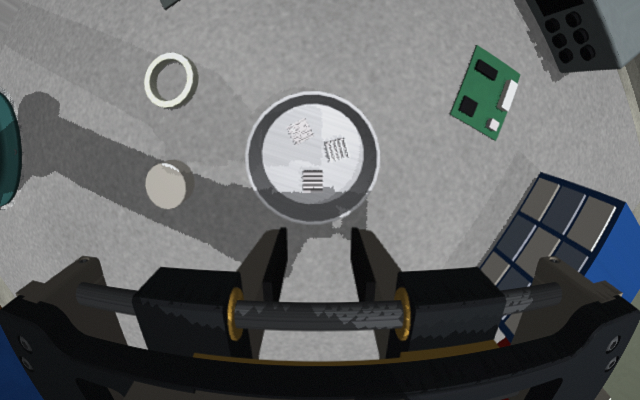

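View pics/i2side.png

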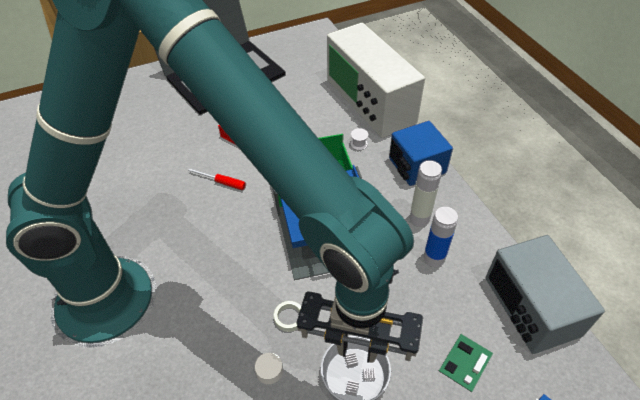

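```bash
python3 -m pendant '[{"claw":30,"tx":0,"ty":0,"tz":0,"ax":0,"ay":7,"az":0},{"claw":30,"tx":0,"ty":0,"tz":0,"ax":0,"ay":7,"az":0},{"claw":30,"tx":0,"ty":0,"tz":0,"ax":0,"ay":7,"az":0},{"claw":30,"tx":0,"ty":0,"tz":0,"ax":0,"ay":7,"az":0},{"claw":30,"tx":0,"ty":0,"tz":0,"ax":0,"ay":7,"az":0},{"claw":30,"tx":0,"ty":0,"tz":0,"ax":0,"ay":7,"az":0},{"claw":30,"tx":0,"ty":0,"tz":0,"ax":0,"ay":7,"az":0},{"claw":30,"tx":0,"ty":0,"tz":0,"ax":0,"ay":7,"az":0},{"claw":30,"tx":0,"ty":0,"tz":0,"ax":0,"ay":6.6,"az":0},{"claw":30,"tx":0,"ty":0,"tz":0,"ax":0,"ay":0,"az":0}]'; python3 -m pendant '[{"claw":30,"tx":-6,"ty":0,"tz":-35,"ax":0,"ay":0,"az":0},{"claw":30,"tx":-6,"ty":0,"tz":-35,"ax":0,"ay":0,"az":0},{"claw":30,"tx":-6,"ty":0,"tz":-35,"ax":0,"ay":0,"az":0},{"claw":30,"tx":-6,"ty":0,"tz":-35,"ax":0,"ay":0,"az":0},{"claw":30,"tx":-6,"ty":0,"tz":-35,"ax":0,"ay":0,"az":0},{"claw":30,"tx":-6,"ty":0,"tz":-35,"ax":0,"ay":0,"az":0},{"claw":30,"tx":-5,"ty":0,"tz":-35,"ax":0,"ay":0,"az":0},{"claw":30,"tx":-5,"ty":0,"tz":-33,"ax":0,"ay":0,"az":0},{"claw":30,"tx":0,"ty":0,"tz":0,"ax":0,"ay":0,"az":0},{"claw":30,"tx":0,"ty":0,"tz":0,"ax":0,"ay":0,"az":0}]'; python3 snap.py j1; python3 plan.py 0.5177 -0.1589 0.075 -100.6
```

```text
clock: 38.07
eef_pos: [0.42, -0.4204, 0.1755]
orientation: [0.066, 0.704, -0.704, -0.067]
wrist_force: [0.4, 0.2, 0.1]
width: 0.0298
clock: 38.9
eef_pos: [0.5173, -0.1541, 0.176]
orientation: [0.062, 0.704, -0.704, -0.063]
wrist_force: [-0.9, -1.1, -0.3]
width: 0.03
clk 38.95 pos [ 0.5167 -0.156   0.1764] jawyaw -100.4 down [-0.001 -0.    -1.   ] w 0.0303 q7 -0.88 F [ 0.1 -0.6  0.8]
shift tx,ty,tz [ -1.6 101.4   2.6] (|d|/40=2.5)
turn ax,ay,az [-0.02  0.16  0.06]  after turn, shift: [ -1.5 101.4   2.7]
```

View pics/j1.png

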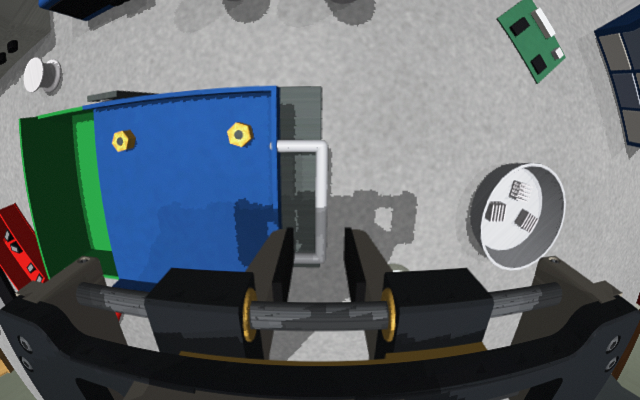

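```bash
python3 - <<'E'
from wr import *
import det
m=eyes.camera_model("wrist")
for p in [(322,146),(322,200),(321,259),(277,146),(277,220)]: w=onz("wrist",*p,.094,m); print(p,w.round(4),det.st(w).round(1))
E
```

```text
(322, 146) [ 0.5647 -0.1685  0.094 ] [  48.  -168.2]
(322, 200) [ 0.5198 -0.1604  0.094 ] [   2.4 -168.5]
(321, 259) [ 0.4654 -0.1497  0.094 ] [ -53.1 -168.1]
(277, 146) [ 0.5716 -0.1323  0.094 ] [  48.1 -131.4]
(277, 220) [ 0.5091 -0.1188  0.094 ] [ -15.8 -129.6]
```

```bash
python3 -m pendant '[{"claw":28,"tx":-1,"ty":33,"tz":3.5,"ax":0,"ay":0,"az":0},{"claw":28,"tx":0,"ty":34,"tz":0,"ax":0,"ay":0,"az":0},{"claw":28,"tx":0,"ty":0,"tz":0,"ax":0,"ay":0,"az":0},{"claw":28,"tx":0,"ty":0,"tz":0,"ax":0,"ay":0,"az":0}]'; python3 snap.py j2; python3 plan.py 0.5175 -0.1597 0.075 -100.6
```

```text
clock: 39.28
eef_pos: [0.5156, -0.1618, 0.1095]
orientation: [-0.066, -0.704, 0.704, 0.068]
wrist_force: [0.2, -0.6, -0.1]
width: 0.028
clk 39.33 pos [ 0.5169 -0.1621  0.1108] jawyaw -100.8 down [-0.    -0.001 -1.   ] w 0.0278 q7 -0.80 F [ 1.2 -0.5 -0. ]
shift tx,ty,tz [-0.2 35.8 -2.5] (|d|/40=0.9)
turn ax,ay,az [-0.05 -0.19 -0.01]  after turn, shift: [-0.2 35.8 -2.4]
```

View pics/j2.png

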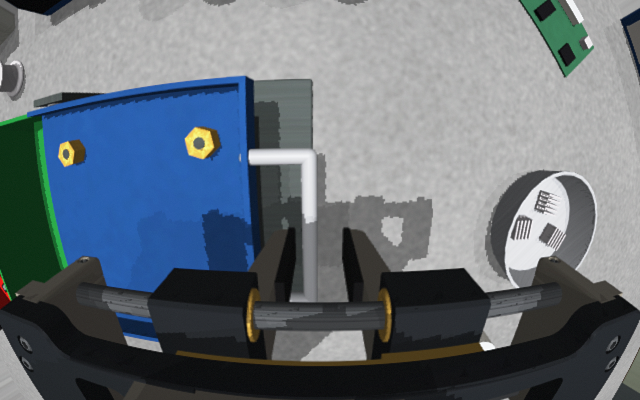

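```bash
python3 -m pendant '[{"claw":28,"tx":0,"ty":12,"tz":-2.5,"ax":0,"ay":0,"az":0},{"claw":28,"tx":0,"ty":24,"tz":0,"ax":0,"ay":0,"az":0},{"claw":28,"tx":0,"ty":0,"tz":0,"ax":0,"ay":0,"az":0},{"claw":28,"tx":0,"ty":0,"tz":0,"ax":0,"ay":0,"az":0}]' 55; python3 plan.py 0.5175 -0.1597 0.075 -100.6; python3 -m pendant '[{"claw":2,"tx":0,"ty":0,"tz":0,"ax":0,"ay":0,"az":0},{"claw":2,"tx":0,"ty":0,"tz":0,"ax":0,"ay":0,"az":0},{"claw":2,"tx":0,"ty":0,"tz":0,"ax":0,"ay":0,"az":0},{"claw":2,"tx":0,"ty":0,"tz":0,"ax":0,"ay":0,"az":0}]' 55; python3 plan.py 0.5175 -0.1597 0.075 -100.6
```

```text
clock: 39.67
eef_pos: [0.5177, -0.1577, 0.0741]
orientation: [-0.065, -0.704, 0.704, 0.066]
wrist_force: [-0.1, -0.4, 0.1]
width: 0.0278
clk 39.67 pos [ 0.5177 -0.1577  0.0741] jawyaw -100.7 down [-0.001 -0.    -1.   ] w 0.0278 q7 -0.77 F [-0.1 -0.4  0.1]
shift tx,ty,tz [-0.2 -0.9  2. ] (|d|/40=0.1)
turn ax,ay,az [-0.01 -0.05  0.03]  after turn, shift: [-0.2 -0.9  2. ]
clock: 40.0
eef_pos: [0.5189, -0.1563, 0.0749]
orientation: [0.066, 0.705, -0.703, -0.065]
wrist_force: [0.0, 3.4, 5.3]
width: 0.0087
clk 40.00 pos [ 0.5189 -0.1563  0.0749] jawyaw -100.6 down [ 0.002  0.002 -1.   ] w 0.0087 q7 -0.77 F [0.  3.4 5.3]
shift tx,ty,tz [ 0.7 -0.1  3.6] (|d|/40=0.1)
turn ax,ay,az [ 0.16 -0.   -0.07]  after turn, shift: [ 0.7 -0.1  3.6]
```

```bash
python3 -m pendant '[{"claw":2,"tx":0,"ty":-7.5,"tz":-0.8,"ax":0,"ay":0,"az":0},{"claw":2,"tx":0,"ty":-7.5,"tz":-0.8,"ax":0,"ay":0,"az":0},{"claw":2,"tx":0,"ty":-7.5,"tz":-1.3,"ax":0,"ay":0,"az":0},{"claw":2,"tx":0,"ty":-7.5,"tz":-1.4,"ax":0,"ay":0,"az":0},{"claw":2,"tx":0,"ty":0,"tz":0,"ax":0,"ay":0,"az":0}]' 55; python3 plan.py 0.5175 -0.1597 0.075 -100.6; python3 snap.py k1
```

```text
clock: 40.42
eef_pos: [0.5196, -0.1522, 0.1052]
orientation: [0.066, 0.705, -0.704, -0.065]
wrist_force: [1.7, 3.8, -1.8]
width: 0.0083
clk 40.42 pos [ 0.5196 -0.1522  0.1052] jawyaw -100.6 down [ 0.002  0.001 -1.   ] w 0.0083 q7 -0.81 F [ 1.7  3.8 -1.8]
shift tx,ty,tz [ 0.8 30.1  7.9] (|d|/40=0.8)
turn ax,ay,az [ 0.09  0.04 -0.08]  after turn, shift: [ 0.7 30.2  7.8]
```

View pics/k1.png

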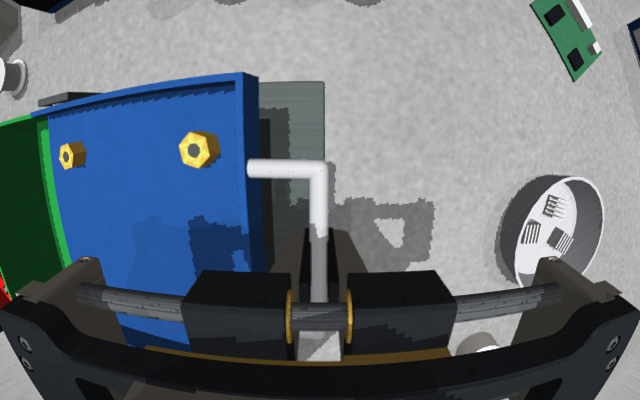

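```bash
python3 -m pendant '[{"claw":2,"tx":0,"ty":-14.8,"tz":-3.7,"ax":0,"ay":0,"az":0},{"claw":2,"tx":0,"ty":-14.5,"tz":-4.8,"ax":0,"ay":0,"az":0},{"claw":2,"tx":0,"ty":-14.1,"tz":-5.8,"ax":0,"ay":0,"az":0},{"claw":2,"tx":0,"ty":-13.7,"tz":-6.7,"ax":0,"ay":0,"az":0},{"claw":2,"tx":0,"ty":0,"tz":0,"ax":0,"ay":0,"az":0},{"claw":2,"tx":0,"ty":0,"tz":0,"ax":0,"ay":0,"az":0}]' 55; python3 plan.py 0.5175 -0.1597 0.075 -100.6; python3 snap.py k2
```

```text
clock: 40.97
eef_pos: [0.5232, -0.1327, 0.1613]
orientation: [-0.066, -0.704, 0.704, 0.065]
wrist_force: [4.0, 1.9, -2.2]
width: 0.0083
clk 40.97 pos [ 0.5232 -0.1327  0.1613] jawyaw -100.6 down [ 0.002 -0.    -1.   ] w 0.0083 q7 -0.91 F [ 4.   1.9 -2.2]
shift tx,ty,tz [ 0.9 86.3 27.6] (|d|/40=2.3)
turn ax,ay,az [-0.   -0.01 -0.12]  after turn, shift: [ 0.7 86.3 27.6]
```

View pics/k2.png

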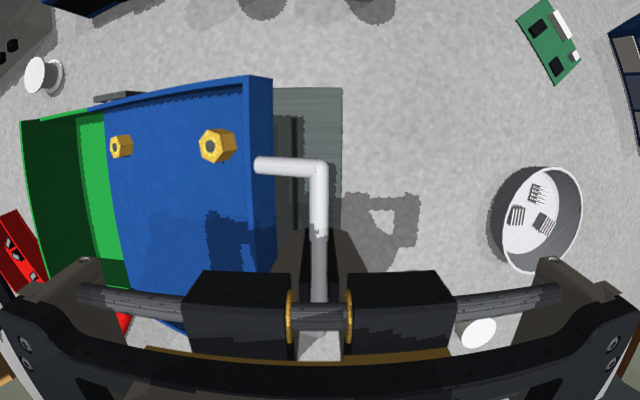

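Tilt about 24°, spacers not yet sliding. Continue up the arc.

```bash
python3 -m pendant '[{"claw":2,"tx":0,"ty":-13.2,"tz":-7.7,"ax":0,"ay":0,"az":0},{"claw":2,"tx":0,"ty":-12.6,"tz":-8.6,"ax":0,"ay":0,"az":0},{"claw":2,"tx":0,"ty":-12,"tz":-9.4,"ax":0,"ay":0,"az":0},{"claw":2,"tx":0,"ty":-11.3,"tz":-10.2,"ax":0,"ay":0,"az":0},{"claw":2,"tx":0,"ty":0,"tz":0,"ax":0,"ay":0,"az":0},{"claw":2,"tx":0,"ty":0,"tz":0,"ax":0,"ay":0,"az":0}]' 55; python3 plan.py 0.5175 -0.1597 0.075 -100.6; python3 snap.py k3
```

```text
clock: 41.52
eef_pos: [0.5295, -0.0996, 0.2104]
orientation: [-0.067, -0.703, 0.705, 0.065]
wrist_force: [3.4, -3.8, 2.0]
width: 0.0084
clk 41.52 pos [ 0.5295 -0.0996  0.2104] jawyaw -100.7 down [ 0.002 -0.003 -1.   ] w 0.0084 q7 -1.01 F [ 3.4 -3.8  2. ]
shift tx,ty,tz [  0.9 135.5  61. ] (|d|/40=3.7)
turn ax,ay,az [-0.14 -0.12 -0.14]  after turn, shift: [  0.7 135.4  61.3]
```

View pics/k3.png

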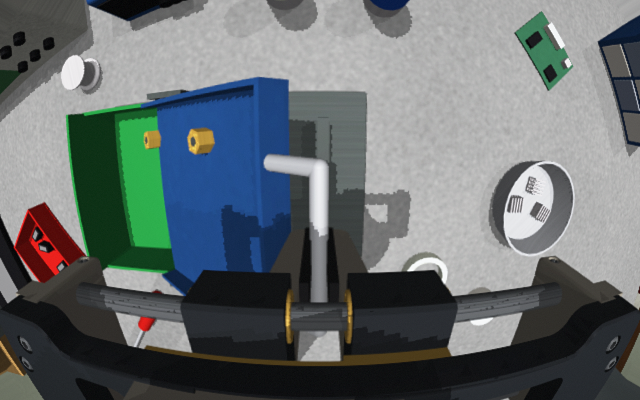

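```bash
python3 -m pendant '[{"claw":2,"tx":0,"ty":-10.5,"tz":-11,"ax":0,"ay":0,"az":0},{"claw":2,"tx":0,"ty":-9.7,"tz":-11.7,"ax":0,"ay":0,"az":0},{"claw":2,"tx":0,"ty":-8.9,"tz":-12.3,"ax":0,"ay":0,"az":0},{"claw":2,"tx":0,"ty":0,"tz":0,"ax":0,"ay":0,"az":0},{"claw":2,"tx":0,"ty":0,"tz":0,"ax":0,"ay":0,"az":0},{"claw":2,"tx":0,"ty":0,"tz":0,"ax":0,"ay":0,"az":0},{"claw":2,"tx":0,"ty":0,"tz":0,"ax":0,"ay":0,"az":0}]' 55; python3 plan.py 0.5175 -0.1597 0.075 -100.6; python3 snap.py k4
```

```text
clock: 42.15
eef_pos: [0.5357, -0.0673, 0.2401]
orientation: [-0.068, -0.702, 0.705, 0.066]
wrist_force: [0.8, -6.1, 8.2]
width: 0.0084
clk 42.15 pos [ 0.5357 -0.0673  0.2401] jawyaw -100.9 down [ 0.002 -0.004 -1.   ] w 0.0084 q7 -1.10 F [ 0.8 -6.1  8.2]
shift tx,ty,tz [  0.8 165.5  93.5] (|d|/40=4.8)
turn ax,ay,az [-0.23 -0.26 -0.15]  after turn, shift: [  0.8 165.1  94.2]
```

View pics/k4.png

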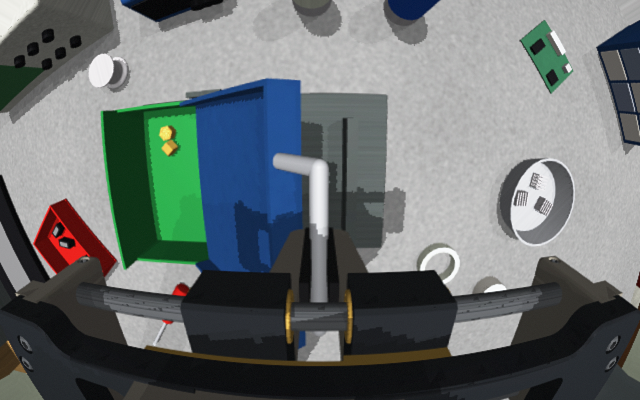

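```bash
python3 -m pendant '[{"claw":2,"tx":0,"ty":8.9,"tz":12.3,"ax":0,"ay":0,"az":0},{"claw":2,"tx":0,"ty":9.7,"tz":11.7,"ax":0,"ay":0,"az":0},{"claw":2,"tx":0,"ty":10.5,"tz":11,"ax":0,"ay":0,"az":0},{"claw":2,"tx":0,"ty":11.3,"tz":10.2,"ax":0,"ay":0,"az":0},{"claw":2,"tx":0,"ty":12,"tz":9.4,"ax":0,"ay":0,"az":0},{"claw":2,"tx":0,"ty":12.6,"tz":8.6,"ax":0,"ay":0,"az":0},{"claw":2,"tx":0,"ty":13.2,"tz":7.7,"ax":0,"ay":0,"az":0},{"claw":2,"tx":0,"ty":13.7,"tz":6.7,"ax":0,"ay":0,"az":0},{"claw":2,"tx":0,"ty":14.1,"tz":5.8,"ax":0,"ay":0,"az":0},{"claw":2,"tx":0,"ty":14.5,"tz":4.8,"ax":0,"ay":0,"az":0}]' 55;python3 -m pendant '[{"claw":2,"tx":0,"ty":14.8,"tz":3.7,"ax":0,"ay":0,"az":0},{"claw":2,"tx":0,"ty":7.5,"tz":1.4,"ax":0,"ay":0,"az":0},{"claw":2,"tx":0,"ty":7.5,"tz":1.3,"ax":0,"ay":0,"az":0},{"claw":2,"tx":0,"ty":0,"tz":0,"ax":0,"ay":0,"az":0},{"claw":2,"tx":0,"ty":0,"tz":0,"ax":0,"ay":0,"az":0}]' ; python3 plan.py 0.5189 -0.1563 0.075 -100.6; python3 snap.py k5
```

```text
clock: 43.03
eef_pos: [0.5197, -0.1495, 0.1177]
orientation: [0.067, 0.705, -0.703, -0.066]
wrist_force: [5.3, 2.9, 1.7]
width: 0.0087
clock: 43.45
eef_pos: [0.5184, -0.1553, 0.0876]
orientation: [0.066, 0.705, -0.703, -0.066]
wrist_force: [5.4, 0.6, -3.5]
width: 0.0087
clk 43.45 pos [ 0.5184 -0.1553  0.0876] jawyaw -100.7 down [ 0.     0.003 -1.   ] w 0.0087 q7 -0.79 F [ 5.4  0.6 -3.5]
shift tx,ty,tz [-0.7 12.6  0.9] (|d|/40=0.3)
turn ax,ay,az [ 0.15 -0.14  0.01]  after turn, shift: [-0.7 12.6  0.9]
```

View pics/k5.png

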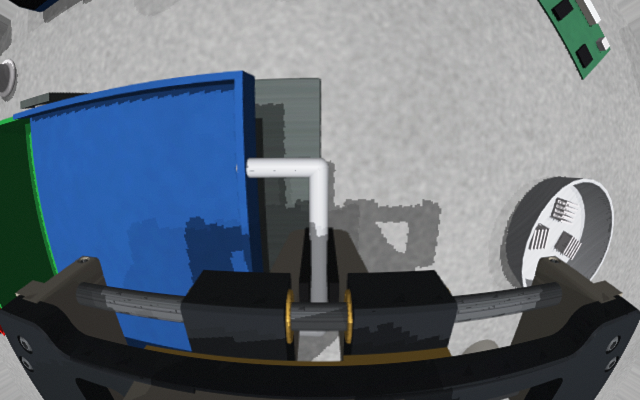

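Lower the rest in small steps until contact with the rest.

```bash
python3 -m pendant '[{"claw":2,"tx":0,"ty":6,"tz":0.8,"ax":0,"ay":0,"az":0},{"claw":2,"tx":0,"ty":5,"tz":0.5,"ax":0,"ay":0,"az":0},{"claw":2,"tx":0,"ty":0,"tz":0,"ax":0,"ay":0,"az":0},{"claw":2,"tx":0,"ty":0,"tz":0,"ax":0,"ay":0,"az":0}]';python3 plan.py 0.5189 -0.1563 0.075 -100.6;  python3 -m pendant '[{"claw":2,"tx":0,"ty":2,"tz":0,"ax":0,"ay":0,"az":0},{"claw":2,"tx":0,"ty":0,"tz":0,"ax":0,"ay":0,"az":0},{"claw":2,"tx":0,"ty":1,"tz":0,"ax":0,"ay":0,"az":0},{"claw":2,"tx":0,"ty":0,"tz":0,"ax":0,"ay":0,"az":0},{"claw":2,"tx":0,"ty":0,"tz":0,"ax":0,"ay":0,"az":0}]';python3 plan.py 0.5189 -0.1563 0.075 -100.6
```

```text
clock: 43.83
eef_pos: [0.5181, -0.1562, 0.0774]
orientation: [0.066, 0.705, -0.703, -0.066]
wrist_force: [3.8, 4.1, 4.6]
width: 0.0084
clk 43.83 pos [ 0.5181 -0.1562  0.0774] jawyaw -100.7 down [ 0.     0.003 -1.   ] w 0.0084 q7 -0.77 F [3.8 4.1 4.6]
shift tx,ty,tz [-0.8  2.4 -0.1] (|d|/40=0.1)
turn ax,ay,az [ 0.19 -0.07  0.02]  after turn, shift: [-0.8  2.4 -0.1]
clock: 44.25
eef_pos: [0.5183, -0.1562, 0.0771]
orientation: [0.066, 0.706, -0.702, -0.066]
wrist_force: [-4.2, 8.8, 32.5]
width: 0.0084
clk 44.25 pos [ 0.5183 -0.1562  0.0771] jawyaw -100.7 down [ 0.001  0.006 -1.   ] w 0.0084 q7 -0.77 F [-4.2  8.8 32.5]
shift tx,ty,tz [-0.6  2.1 -0. ] (|d|/40=0.1)
turn ax,ay,az [ 0.36 -0.08 -0.01]  after turn, shift: [-0.6  2.1 -0.1]
```

```bash
python3 -m pendant '[{"claw":2,"tx":0,"ty":-2,"tz":0,"ax":0,"ay":0,"az":0},{"claw":26,"tx":0,"ty":0,"tz":0,"ax":0,"ay":0,"az":0},{"claw":26,"tx":0,"ty":0,"tz":0,"ax":0,"ay":0,"az":0},{"claw":26,"tx":0,"ty":0,"tz":0,"ax":0,"ay":0,"az":0},{"claw":26,"tx":0,"ty":-20,"tz":0,"ax":0,"ay":0,"az":0},{"claw":26,"tx":0,"ty":-40,"tz":0,"ax":0,"ay":0,"az":0},{"claw":26,"tx":0,"ty":-40,"tz":0,"ax":0,"ay":0,"az":0},{"claw":26,"tx":0,"ty":-40,"tz":0,"ax":0,"ay":0,"az":0},{"claw":26,"tx":0,"ty":-30,"tz":10,"ax":0,"ay":0,"az":0},{"claw":26,"tx":0,"ty":0,"tz":0,"ax":0,"ay":0,"az":0}]' 25; python3 plan.py 0.45 -0.25 0.3; python3 snap.py l1;  python3 - <<'E'
from h import *
for n in("side","scene"): cv2.imwrite(f"pics/l1{n}.png",eyes.grab_frame(n)[:,:,::-1])
E
```

```text
clock: 45.08
eef_pos: [0.5174, -0.1709, 0.2518]
orientation: [-0.069, -0.703, 0.705, 0.064]
wrist_force: [0.7, -0.6, 0.4]
width: 0.026
clk 45.08 pos [ 0.5174 -0.1709  0.2518] jawyaw -100.8 down [ 0.007 -0.003 -1.   ] w 0.0260 q7 -0.94 F [ 0.7 -0.6  0.4]
shift tx,ty,tz [ 51.  -48.4  90.4] (|d|/40=2.9)
```

View pics/l1.png

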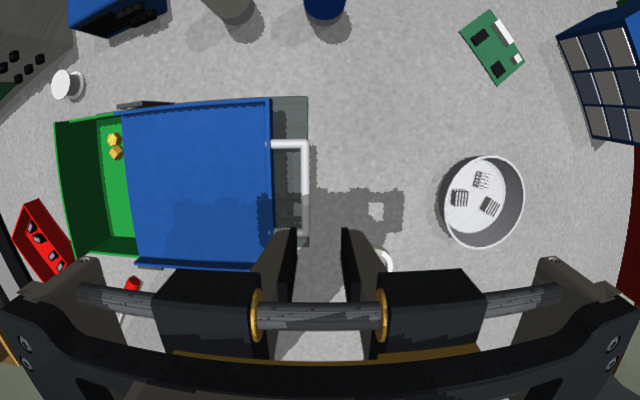

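View pics/l1scene.png

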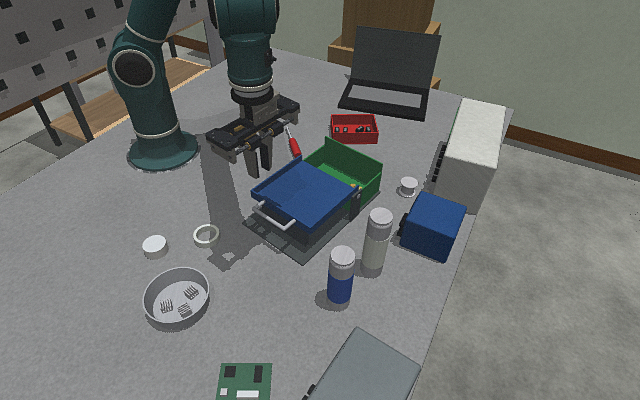

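View pics/l1side.png

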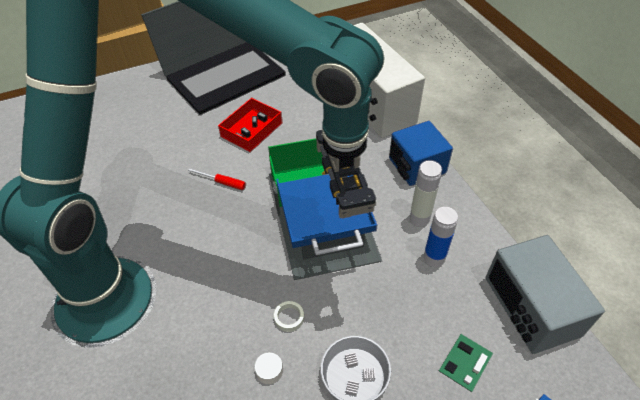

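```bash
python3 - <<'E'
from wr import *
import pickle,det
for a,b,r in(("a_scene","l1scene",(205,232,250,300)),("a_side","l1side",(228,256,310,368))):
    A=cv2.imread(f"pics/{a}.png",0)[r[0]:r[1],r[2]:r[3]].astype(np.float32);B=cv2.imread(f"pics/{b}.png",0)[r[0]:r[1],r[2]:r[3]].astype(np.float32)
    print(a,cv2.phaseCorrelate(A,B))
A=cv2.imread("pics/l1scene.png")[90:230,230:400];cv2.imwrite("pics/z5.png",cv2.resize(A,None,fx=4,fy=4,interpolation=cv2.INTER_CUBIC))
A=cv2.imread("pics/l1side.png")[90:170,210:340];cv2.imwrite("pics/z6.png",cv2.resize(A,None,fx=5,fy=5,interpolation=cv2.INTER_CUBIC))
m=pickle.load(open("l1.pkl","rb"))
for p in[(306,146),(305,200),(270,146)]:print(det.st(onz("wrist",*p,.094,m)))
E
```

```text
a_scene ((-0.2525651077553128, 0.4208999171682457), 0.9223357763996831)
a_side ((-0.046409762159832724, 0.1929521670360721), 0.9139970593982273)
[  45.34513684 -167.14626533]
[ -13.92570481 -165.42878717]
[  45.86505315 -128.62331512]
```

View pics/z5.png

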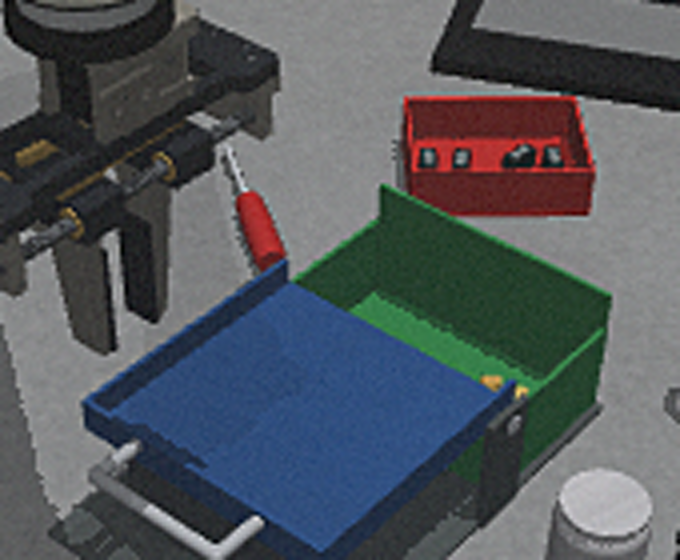

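View pics/z6.png

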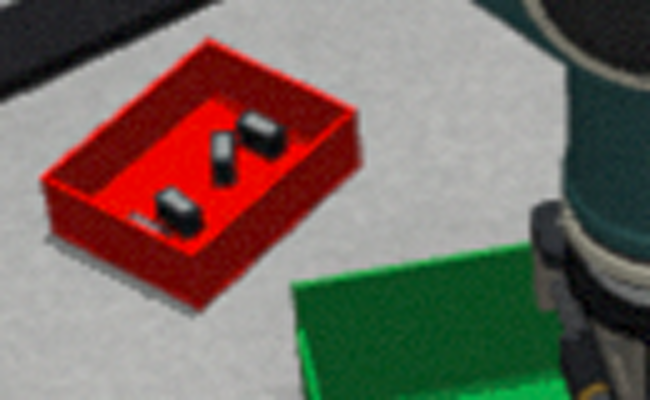

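```bash
python3 -m pendant '[{"claw":26,"tx":0,"ty":-30,"tz":30,"ax":0,"ay":0,"az":0},{"claw":26,"tx":0,"ty":0,"tz":0,"ax":0,"ay":0,"az":0},{"claw":26,"tx":0,"ty":0,"tz":0,"ax":0,"ay":0,"az":0},{"claw":26,"tx":0,"ty":0,"tz":0,"ax":0,"ay":0,"az":0}]' && python3 -c "
from workcell import order
print(order.job_done())"
```

```text
clock: 45.57
eef_pos: [0.5099, -0.1953, 0.2747]
orientation: [0.065, 0.704, -0.704, -0.067]
wrist_force: [1.1, 0.8, 0.6]
width: 0.0259
the job is handed in; nothing more can be done
None
```

I handed in the job after 45.6 s of the 208 s allowed, with the sort, the tip and the tray's return all done in the order you asked.

- **Parts:** this start had four relays (three on the tray, one on the bench), three heatsinks and two brass spacers.
- **Sorting:** with the tray level, I put all four relays in the red bin and all three heatsinks in the steel bowl.
- **Tipping:** I then gripped the handle, tipped the tray to about 52°, and both spacers slid into the green catch bin.
- **Tray return:** I brought the tray back down until it pressed on its rest with about 32 N at the wrist, then let go and backed off.

The last pictures, taken just before a final small retreat and the hand-in, showed:

- **Contents:** four relays in the bin, three heatsinks in the bowl, two spacers in the catch bin and an empty tray.
- **Level:** the handle was within about 0.5 px of its starting place in both fixed cameras. The wrist view put the bar 1–3 mm off, which is roughly its calibration error.
- **Everything else:** the other things on the bench looked unmoved by eye.

I saw no dropped grip or knocked container. In one side view only three relays were clearly visible, because the fourth is mostly hidden by the bin wall. The scene and wrist cameras both showed all four.

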